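# Interleave and stack a lacquered plaque in its crate

## Task

Pack the second rectangular plaque: set the cork separator sheet down flat on the plaque already in the crate, lined up with it, then take the rectangular plaque off the sloping stand and set it face up on the sheet, in line with the plaque below. Then push the crate's gate shut until it clicks home on its catch. Set things down without dropping them, and leave the lower plaque, the gourd-shaped plaque, vase, jar and brush where they are.

Things in the scene. Friction and masses are not known exactly. Their poses are not given: they have to be found in the camera images.
- crate: Low open-topped wooden packing crate, fixed; inside 150 (x) x 160 (y) mm, walls 8 mm thick and 55 mm high, floor 8 mm thick. Origin: centre of its underside, on the table. Its -x side, towards the robot, is closed by the gate alone. A steel catch housing (45 x 12 mm, up to 51 mm high) stands just outside its front -y corner.
- gate (a joint): Hinge of the crate's gate, about a vertical line at the crate's front +y corner. 0 = shut on the catch, grows as the gate swings out towards the robot (-x); it starts ajar at 0.45 to 0.8. A sprung ball catch resists over the last 0.1 rad or so (a few newtons at the free edge) and then holds the gate; short of the catch, a light spring pushes the gate open again.
- gate_hinge (a point): Point on the gate's hinge line, 34 mm above the table, in the middle of the gate's thickness; it turns with the gate: its -y axis runs along the gate to the free edge, its -x axis points out of the gate's outer face. The gate is a plain wooden board 172 mm long, 10 mm thick, from 8 to 55 mm above the table.
- gate_edge (a point): Point on the gate's outer face at its free edge, 34 mm above the table; axes as gate_hinge.
- lower_plaque: Dark lacquered rectangular plaque lying flat and face up on the crate's floor, loose, 110 (x) x 60 (y) x 18 (z) mm, about 120 g. Origin: centre of its underside.
- sheet: Stiff pressed-cork separator sheet, 118 (x) x 66 (y) x 6 (z) mm, about 45 g, lying flat on its rest. Origin: centre of its underside.
- rest: Fixed dark wooden block under the sheet, 130 (x) x 36 (y) x 14 (z) mm, narrower than the sheet, whose long edges overhang it by about 15 mm. Origin: centre of its underside, on the table.
- upper_plaque: Dark lacquered rectangular plaque, 110 (x) x 60 (y) x 18 (z) mm, about 120 g (may differ by 30 %), lying face up on the stand's slope with its lower short end against the lip. Origin: centre of its underside; z is square to its face, so it leans 32 degrees from vertical, towards the stand's +x; x runs down the slope. Brass lines and pale inlay on its face are 1 mm high decoration.
- stand: Fixed wooden drying stand, 230 mm wide (y), about 150 mm deep, up to 105 mm high. Its board slopes 32 degrees, falling in its +x (away from the robot), with a lip 8 mm high at the low end; the board's low end at the lip is 25 mm above the table. Two plaques lie side by side on it about 120 mm apart, in either order. Origin: below the middle of the board, on the table.
- gourd_plaque: Gourd-shaped plaque (two joined discs, 60 and 46 mm across), 110 mm long, 18 mm thick, next to the rectangular one on the stand; to be left there. Origin: centre of its underside.
- vase: Dark small vase, 88 mm across, 140 mm high; bystander. Origin: centre of its underside.
- jar: Amber glass jar with a steel cap, 64 mm across, 75 mm high; bystander. Origin: centre of its underside.
- brush: Hand brush 170 mm long lying on the table; bystander. Origin: centre of its underside.
Not all that is in view belongs to the job. What is shaped like the upper_plaque but blue or purple is not meant. Several things have the shape of the sheet; the one meant has the colours described above.

How it is judged:
By the outcome, as a careful person would: the job done as asked, in the order asked, and still so for the second after the job is handed in, with the robot touching nothing.
It also fails if it takes over 72 s, if anything falls off the work surface, if the arm or the gripper's body presses on something with over 40 N, if the wrist force passes 120 N, or if a joint passes its speed limit or range.

## Robot

A 6-joint arm with a two-finger parallel gripper is mounted at the origin on the work surface. World frame = base frame: x ahead of the robot, y to its left, z up, the work surface at z = 0. Lengths are in m, angles in rad, forces in N, time in s.
With the tool pointing down it reaches from about 0.275 to 0.75 m from the base axis. Payload 10.2 kg.
Tool frame: the origin (TCP) lies midway between the tips of the shut fingers; the grasp point (between the pads) lies 19 mm behind it; z points along the fingers, y is the direction in which the jaws open and shut (so a half turn about z gives the same grasp; the last joint's range is limited). The gripper opens to 85 mm and grips with 20 to 120 N. Pads are 22 mm wide; open, the fingers measure 114 mm over their backs; the gripper's body (76 mm by 85 mm) begins 54 mm behind the grasp point. The pads swing forward as they close: fully open they stand 13 mm farther back than shut.
Start: joints at [-1.569, 0.313, 1.498, -0, 1.331, -0.223], TCP at [0.117, -0.512, 0.199] pointing down, gripper open.
Joint ranges: [-2.94, 2.94], [-0.97, 2.17], [0.19, 2.56], [-1.23, 4.37], [0.02, 3.11], [-2.88, 2.88]. Speed limits (rad/s): [2.39, 2.39, 3.01, 3.14, 3.14, 3.14].

## Interface

Orientations are given as a unit quaternion [x, y, z, w].
In Python, from station import env gives the robot as it stands.
- The arm moves only by the shell command python3 -m pendant 'ROWS' [FORCE]. ROWS is JSON, a list of rows, each an object with "dp": the shift along the tool's x, y, z in units of 30 mm (1.0 is 30 mm), a list of three; "spin": the turn about the tool's z in units of 5 degrees (1.0 is 5 degrees); "hand": the opening, from 0 (shut) to 1 (fully open). A call has 1 to 12 rows; each row shifts and turns the pose as measured when the row begins, along the tool's axes as they then stand; what a row does not reach is not made up. A row lasts 1/8 s, in which the tool goes at most 62.5 mm and 10.7 degrees, less where a joint would pass 70% of its speed; a pose out of reach is approached as far as the arm can. A call is refused whole if a number of a shift passes 1 or a number of a turn 1, either way. A call with a gripper value outside its range is refused whole. The fingers move at their own pace and stop on an object; FORCE is the grip in N (left out, the last holds). Time passes only in rows, so rows that do not move let the fingers close. It gives the time, the measured TCP pose, the force and the opening at its end, in the units of the state.
- env.state(): the state, without advancing time (a new reading comes with each control period).
- env.capture(name): name is "side" or "top"; returns a dict with "pixels" (420x560x3 uint8, blue, green, red), "intrinsics" (3x3 intrinsics, pixels), "cam_to_world" (4x4, takes a point from camera to world coordinates). Camera axes: x right, y up, looking along -z (the intrinsics and any distortion apply to the point x, -y, -z); pixel columns grow to the right and rows downward; lengths in m; the calibration is good to about 2 mm. A picture is of the moment at which its call begins. There is no depth.
- env.close_job(): hands the job in, once; it reports no verdict.
Trained networks look in a picture, given as the dict that the camera call returned (one of the last four; its "shot" number tells which), for a name from the list of things; names that differ only in an ending like _2 or _b are one class to them, and where a whole thing is asked for, a point or a joint stands for the part that bears it (a point fixed in the world has none). Each returns a list of dicts, best first, with "conf" (0 to 1); they miss things now and then, are a little off and sometimes report something else, mostly with a low value. They report only what shows in the picture. A call takes as long as a camera call. They do not tell look-alikes from the thing itself.
- env.look_for(picture, query): "extent" ([left, top, right, bottom] as shares, 0 to 1, of the picture: columns of its width, rows of its height, round what is visible of it).
The state is a dict: "time": time; "joint_positions": joint angles; "qvel": joint speeds; "joint_torque": joint torques, N m; "tcp_pos": TCP position; "eef_rot": TCP orientation; "contact_force": force on the tool from outside, world axes, zero at the start; "wrist_torque": the same for the moment, N m; "grip_width": finger opening in m.
Only numpy, scipy, OpenCV 4.12 (cv2) and the standard library are available. Lean on these libraries where they do the work, as an engineer would, in place of code of your own. Each camera call takes 0.05 s, during which the arm holds its last target. There are 200 camera calls.

## Working session

There is one attempt and no reset: what is moved stays moved. The work goes in short steps, Python scripts to look and compute and a shell command to move; the robot and the scene stay as the last step left them, time stands still between calls to the robot, and variables do not carry over. Pictures are saved under pics/ and viewed, about 8 in all and at most 12, crops included, and the job is handed in when it is done.

```bash
ls; mkdir -p pics; cat > h.py <<'E'
import numpy as np,cv2
from station import env
def ray(c,u,v):
    K=np.array(c["intrinsics"]);T=np.array(c["cam_to_world"])
    d=np.linalg.inv(K)@np.array([u,v,1.]);d=np.array([d[0],-d[1],-d[2]])
    return T[:3,3],T[:3,:3]@d
def onz(c,u,v,z):
    o,d=ray(c,u,v);return o+d*(z-o[2])/d[2]
def proj(c,p):
    K=np.array(c["intrinsics"]);T=np.array(c["cam_to_world"])
    q=T[:3,:3].T@(np.array(p)-T[:3,3]);q=K@np.array([q[0],-q[1],-q[2]]);return q[:2]/q[2]
E
python3 - <<'E'
from h import *
print(env.state())
import pickle
for n in("top","side"):
    c=env.capture(n);cv2.imwrite(f"pics/{n}0.png",c["pixels"]);pickle.dump(c,open(n+"0.pkl","wb"))
    print(n,{k:(v.tolist() if hasattr(v,'tolist') else v) for k,v in c.items() if k!="pixels"})
    for q in("crate","gate","lower_plaque","sheet","rest","upper_plaque","stand","gourd_plaque","vase","jar","brush"):
        for r in env.look_for(c,q)[:3]:
            e=np.array(r["extent"])*[560,420,560,420];print(q,round(r["conf"],2),e.round(0),onz(c,(e[0]+e[2])/2,(e[1]+e[3])/2,0.02).round(3))
E
```

```text
pics
{'time': 0.0, 'joint_positions': array([-1.56941555e+00,  3.13438592e-01,  1.49845432e+00,  3.72292325e-05,
        1.33100756e+00, -2.23419116e-01]), 'qvel': array([-1.75176221e-03,  2.66825135e-04,  1.84502630e-03, -1.51831943e-03,
        8.67796244e-05, -1.34357549e-03]), 'joint_torque': array([ 1.05709976e-03, -4.12263894e+01, -2.59740311e+01, -1.09123000e-04,
        4.14601978e-03,  9.21275301e-06]), 'tcp_pos': array([ 0.11701675, -0.51148042,  0.19833446]), 'eef_rot': array([ 9.93690058e-01,  1.12158994e-01,  9.04153538e-05, -6.47881520e-04]), 'contact_force': array([-0.22293531, -0.22159984, -1.69504411]), 'wrist_torque': array([-0.00652889,  0.00413194,  0.01451706]), 'grip_width': 0.08532228201569005}
top {'intrinsics': [[459.1037818733944, 0.0, 274.3565077764404], [0.0, 459.1037818733944, 207.0255351128048], [0.0, 0.0, 1.0]], 'cam_to_world': [[0.026202020583430553, 0.9927397524277599, -0.1173935179940343, 0.3656409325863625], [-0.9996539446649709, 0.026294771492949266, -0.0007588859579850415, -0.03717596802948195], [0.002333459472355582, 0.11737277768632622, 0.993085
[... 1707 characters left out ...]
 0.02 ]
rest 0.17 [215. 191. 327. 265.] [0.581 0.029 0.02 ]
upper_plaque 0.94 [319. 141. 343. 163.] [ 0.643 -0.382  0.02 ]
upper_plaque 0.87 [348. 150. 389. 165.] [ 0.526 -0.432  0.02 ]
upper_plaque 0.74 [379. 140. 398. 157.] [ 0.499 -0.521  0.02 ]
stand 0.84 [324. 153. 403. 211.] [ 0.477 -0.305  0.02 ]
stand 0.2 [215. 190. 329. 266.] [0.577 0.029 0.02 ]
gourd_plaque 0.79 [333. 169. 366. 182.] [ 0.528 -0.308  0.02 ]
gourd_plaque 0.55 [274. 144. 289. 174.] [ 0.753 -0.249  0.02 ]
gourd_plaque 0.46 [152. 200. 186. 253.] [0.812 0.194 0.02 ]
vase 0.93 [150. 201. 186. 253.] [0.811 0.197 0.02 ]
jar 0.7 [273. 144. 289. 173.] [ 0.756 -0.252  0.02 ]
brush 0.77 [200. 184. 236. 215.] [0.781 0.027 0.02 ]
```

View pics/top0.png

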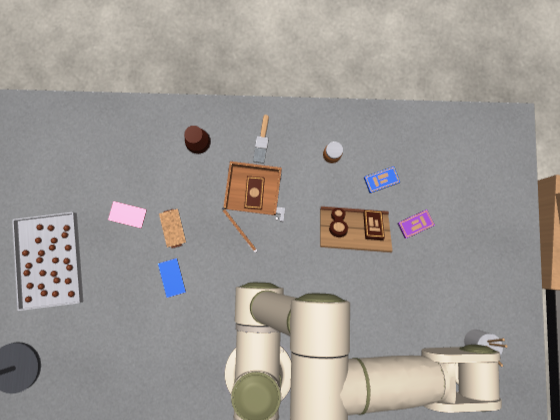

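View pics/side0.png

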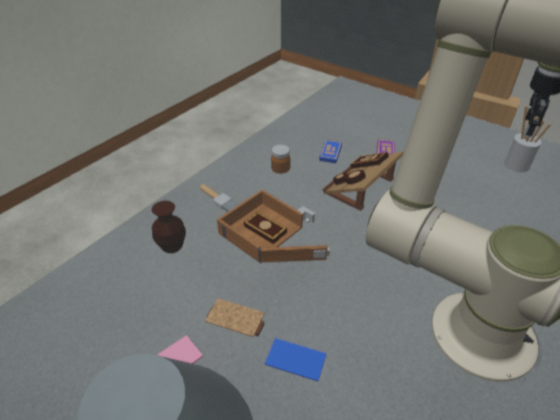

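The top view shows the crate around (255,190) with the lower plaque inside and the gate swung out to (255,250). The cork sheet is at (173,228). The rectangular plaque is at (374,225) and the gourd at (338,222). Pink, blue and purple items are distractors. Next I'll fit box models to masks in both views.

```bash
cat > fit.py <<'E'
from h import *
from scipy.optimize import minimize
def box(p,dims,z,tilt=0):
    x,y,a=p;L,W,H=dims
    P=np.array([[i*L/2,j*W/2,k*H] for i in(-1,1) for j in(-1,1) for k in(0,1)])
    c,s=np.cos(tilt),np.sin(tilt);P=P@np.array([[c,0,s],[0,1,0],[-s,0,c]]).T   # +x falls
    c,s=np.cos(a),np.sin(a);P=P@np.array([[c,-s,0],[s,c,0],[0,0,1]]).T
    return P+[x,y,z]
def render(c,P,roi,S=8):
    u=np.array([proj(c,q) for q in P])-roi[:2]
    h=cv2.convexHull(np.float32((u+.5)*S));m=np.zeros(((roi[3]-roi[1])*S,(roi[2]-roi[0])*S),np.uint8)
    cv2.fillConvexPoly(m,np.int32(np.round(h*16)),255,shift=4)
    return cv2.resize(m,None,fx=1/S,fy=1/S,interpolation=cv2.INTER_AREA)/255.
def fit(views,dims,z,p0,tilt=0,step=(.006,.006,.08)):
    # views: list of (cam,roi,soft mask)
    f=lambda p:sum(((render(c,box(p,dims,z,tilt),r)-m)**2).sum() for c,r,m in views)
    sim=np.array([p0]+[np.array(p0)+np.eye(3)[i]*step[i] for i in range(3)])
    r=minimize(f,p0,method="Nelder-Mead",options=dict(initial_simplex=sim,xatol=1e-4,fatol=1e-3))
    return r.x,r.fun
def hull(m):
    n,l,st,_=cv2.connectedComponentsWithStats(m.astype(np.uint8));
    k=1+np.argmax(st[1:,4]);h=cv2.convexHull(np.argwhere(l==k)[:,::-1]);o=np.zeros(m.shape,np.uint8);cv2.fillConvexPoly(o,h,1);return o.astype(float)
def crop(c,r): return c["pixels"][r[1]:r[3],r[0]:r[2]]
E
python3 - <<'E'
from fit import *;import pickle
T=pickle.load(open("top0.pkl","rb"));S=pickle.load(open("side0.pkl","rb"))
dark=lambda im:im.max(2)<75
def cork(im): h=cv2.cvtColor(im,cv2.COLOR_BGR2HSV);return (h[...,1]>75)&(h[...,0]<25)&(h[...,2]>110)
R={"lower":[(T,(238,168,272,214)),(S,(238,206,294,248))],"sheet":[(T,(152,200,192,254)),(S,(200,294,270,338))],"upper":[(T,(358,203,390,245)),(S,(342,146,394,170))]}
spec={"lower":((.11,.06,.018),.008,(.595,.03,-.1),0,dark),"sheet":((.118,.066,.006),.014,(.47,.305,.1),0,cork),"upper":((.11,.06,.018),.054,(.485,-.37,-.08),np.radians(32),dark)}
rows=[]
for k,v in R.items():
    d,z,p0,t,fn=spec[k]
    V=[(c,r,hull(fn(crop(c,r)))) for c,r in v]
    for nm,vv in(("both",V),("top",V[:1]),("side",V[1:])):
        p,e=fit(vv,d,z,p0,t);print(k,nm,p.round(4),np.degrees(p[2]).round(1),round(e,1),[m.sum() for _,_,m in vv])
        if nm=="both":pb=p
    ims=[]
    for c,r,m in V:
        im=cv2.resize(crop(c,r),None,fx=5,fy=5,interpolation=cv2.INTER_CUBIC);g=im.copy()
        u=np.array([proj(c,q) for q in box(pb,d,z,t)])-r[:2];cv2.polylines(g,[np.int32((cv2.convexHull(np.float32(u))+.5)*5)],1,(0,255,0),1)
        cs,_=cv2.findContours(cv2.resize(m.astype(np.uint8),None,fx=5,fy=5,interpolation=0),0,1);cv2.drawContours(g,cs,-1,(255,0,255),1)
        ims.append(cv2.copyMakeBorder(g,0,270-g.shape[0],0,max(0,350-g.shape[1]),0) if g.shape[0]<=270 else g)
    h=min(i.shape[0] for i in ims);rows.append(np.hstack([i[:h,:350] for i in ims]))
w=min(r.shape[1] for r in rows);o=np.vstack([r[:,:w] for r in rows]);s=min(800/o.shape[1],600/o.shape[0],1);cv2.imwrite("pics/fit0.png",cv2.resize(o,None,fx=s,fy=s))
E
```

```text
lower both [ 0.6007  0.0351 -0.1101] -6.3 965.3 [np.float64(23.0), np.float64(412.0)]
lower top [ 0.722  -0.0691  1.1869] 68.0 23.0 [np.float64(23.0)]
lower side [ 0.6003  0.0353 -0.1097] -6.3 371.2 [np.float64(412.0)]
sheet both [0.4713 0.3083 0.2883] 16.5 103.8 [np.float64(742.0), np.float64(1298.0)]
sheet top [0.4703 0.3088 0.2899] 16.6 35.6 [np.float64(742.0)]
sheet side [0.4718 0.3073 0.2815] 16.1 59.9 [np.float64(1298.0)]
upper both [ 0.5011 -0.3342 -1.2342] -70.7 436.3 [np.float64(174.0), np.float64(259.0)]
upper top [ 0.5153 -0.3902 -1.2897] -73.9 238.4 [np.float64(174.0)]
upper side [ 0.4896 -0.3572 -0.2935] -16.8 103.1 [np.float64(259.0)]
```

View pics/fit0.png

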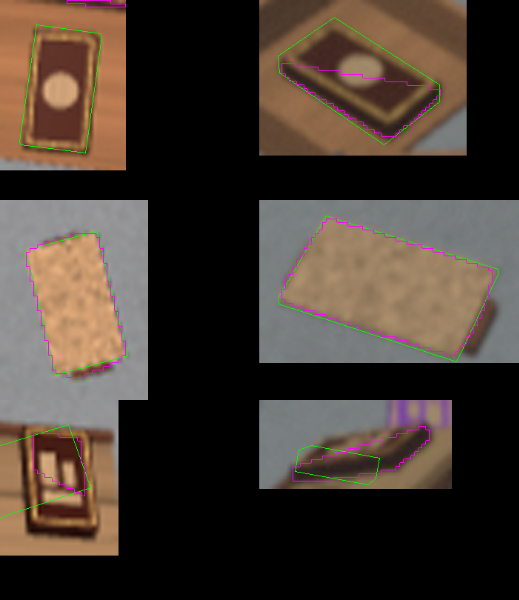

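```bash
python3 - <<'E'
from fit import *;import pickle
T=pickle.load(open("top0.pkl","rb"));S=pickle.load(open("side0.pkl","rb"))
R={"lower":[(T,(241,171,270,213),120),(S,(241,209,290,246),85)],"upper":[(T,(360,206,390,245),110),(S,(345,150,391,170),95)]}
spec={"lower":((.11,.06,.018),.008,(.6,.035,-.11),0),"upper":((.11,.06,.018),.054,(.485,-.37,-.08),np.radians(32))}
rows=[]
for k,v in R.items():
    d,z,p0,t=spec[k]
    V=[(c,r,hull(cv2.morphologyEx((crop(c,r)[...,2]<th).astype(np.uint8),cv2.MORPH_CLOSE,np.ones((3,3))))) for c,r,th in v]
    for nm,vv in(("both",V),("top",V[:1]),("side",V[1:])):
        p,e=fit(vv,d,z,p0,t);print(k,nm,p.round(4),np.degrees(p[2]).round(1),round(e,1),[m.sum() for _,_,m in vv])
        if nm=="both":pb=p
    ims=[]
    for c,r,m in V:
        F=7;im=cv2.resize(crop(c,r),None,fx=F,fy=F,interpolation=cv2.INTER_CUBIC);g=np.zeros((300,350,3),np.uint8)
        u=np.array([proj(c,q) for q in box(pb,d,z,t)])-r[:2];cv2.polylines(im,[np.int32((cv2.convexHull(np.float32(u))+.5)*F)],1,(0,255,0),1)
        cs,_=cv2.findContours(cv2.resize(m.astype(np.uint8),None,fx=F,fy=F,interpolation=0),0,1);cv2.drawContours(im,cs,-1,(255,0,255),1)
        g[:min(300,im.shape[0]),:min(350,im.shape[1])]=im[:300,:350];ims.append(g)
    rows.append(np.hstack(ims))
g=np.hstack([cv2.resize(crop(T,(218,155,292,257)),None,fx=5,fy=5,interpolation=2)]);cv2.imwrite("pics/gate0.png",g)
cv2.imwrite("pics/fit1.png",np.vstack(rows))
# crate/gate corners (top rim z=.055)
E
```

```text
lower both [ 0.5968  0.0338 -0.0721] -4.1 160.1 [np.float64(561.0), np.float64(668.0)]
lower top [ 0.5963  0.0336 -0.091 ] -5.2 37.7 [np.float64(561.0)]
lower side [ 0.5994  0.0348 -0.1098] -6.3 115.7 [np.float64(668.0)]
upper both [ 0.49   -0.361  -0.0403] -2.3 159.3 [np.float64(705.0), np.float64(405.0)]
upper top [ 0.4897 -0.3642 -0.1005] -5.8 122.7 [np.float64(705.0)]
upper side [ 0.4912 -0.3586 -0.0495] -2.8 33.1 [np.float64(405.0)]
```

View pics/fit1.png

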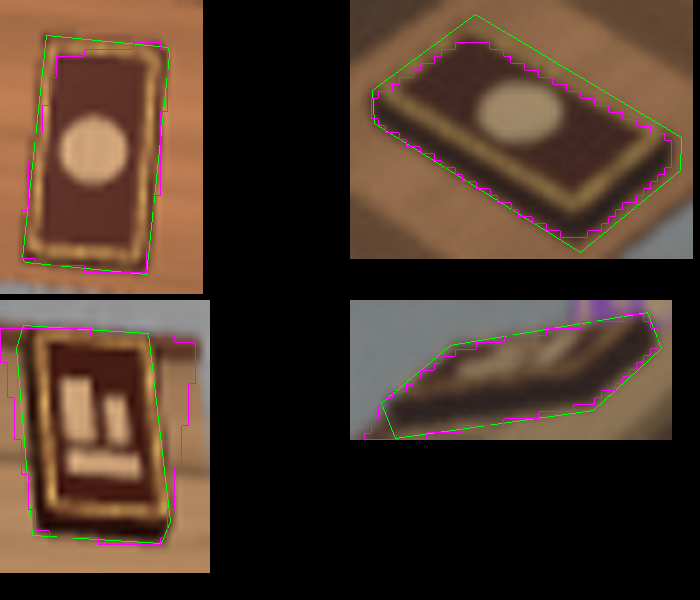

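View pics/gate0.png

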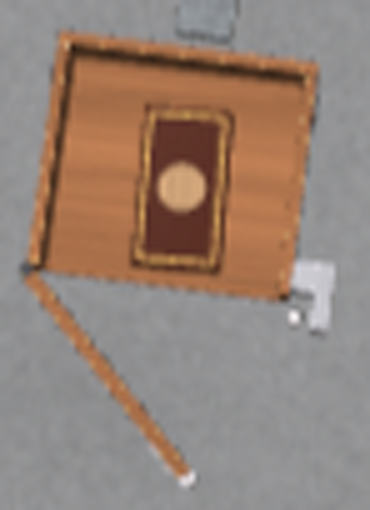

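The fits look good:

| Item | x, y (m) | Yaw |
|---|---|---|
| Lower plaque | 0.598, 0.0345 | about -5° |
| Sheet | 0.471, 0.308 | about 16.4° |
| Upper plaque | 0.490, -0.361 | about -2.5° |

The gate hinge is at crop (30,270) and its free edge at (187,478).

```bash
cat > go.py <<'E'
import sys;from h import *
s=env.state();p=s["tcp_pos"];q=s["eef_rot"];psi=2*np.arctan2(q[1],q[0])
a=[float(v) for v in sys.argv[1:]]
print("t",round(s["time"],2),"tcp",np.round(p,4),"psi",np.degrees(psi).round(2),"w",round(s["grip_width"],4),"F",np.round(s["contact_force"],1),"q6",round(s["joint_positions"][5],2))
if a:
    d=np.array(a[:3])-p;t=np.radians(a[3])
    print("spin",round(((np.degrees(psi)-a[3]+180)%360-180)/5,2),"dp(at target psi)",np.round([(d[0]*np.cos(t)+d[1]*np.sin(t))/.03,(d[0]*np.sin(t)-d[1]*np.cos(t))/.03,-d[2]/.03],2))
E
A='{"dp":[1,-1,0],"spin":0,"hand":1}'
python3 -m pendant '[{"dp":[1,-1,0],"spin":-0.7,"hand":1},{"dp":[1,-1,0],"spin":0,"hand":1},{"dp":[1,-1,0],"spin":0,"hand":1},{"dp":[1,-1,0],"spin":0,"hand":1},{"dp":[1,-1,0],"spin":0,"hand":1},{"dp":[1,-1,0],"spin":0,"hand":1},{"dp":[1,-1,0],"spin":0,"hand":1},{"dp":[1,-1,0],"spin":0,"hand":1},{"dp":[1,-1,0],"spin":0,"hand":1},{"dp":[1,-1,0],"spin":0,"hand":1}]' 25
python3 go.py .471 .308 .08 16.4
```

```text
time: 2.45
tcp_pos: [0.3268, -0.1309, 0.1991]
eef_rot: [0.99, 0.141, 0.001, 0.002]
contact_force: [0.0, 0.2, 0.7]
grip_width: 0.0855
t 2.45 tcp [ 0.3268 -0.1309  0.1991] psi 16.17 w 0.0855 F [0.  0.2 0.7] q6 0.57
spin -0.05 dp(at target psi) [  8.74 -12.68   3.97]
```

```bash
python3 -m pendant '[{"dp":[0.8,-1,0],"spin":0,"hand":1},{"dp":[0.8,-1,0],"spin":0,"hand":1},{"dp":[0.8,-1,0],"spin":0,"hand":1},{"dp":[0.8,-1,0],"spin":0,"hand":1},{"dp":[0.8,-1,0],"spin":0,"hand":1},{"dp":[0.8,-1,0],"spin":0,"hand":1},{"dp":[0.8,-1,0.3],"spin":0,"hand":1},{"dp":[0.8,-1,0.5],"spin":0,"hand":1},{"dp":[0.8,-1,0.5],"spin":0,"hand":1},{"dp":[0.8,-1,0.5],"spin":0,"hand":1},{"dp":[0.5,-1,0.5],"spin":0,"hand":1},{"dp":[0.2,-0.5,0.5],"spin":0,"hand":1}]'
python3 go.py .471 .308 .06 16.4
```

```text
time: 3.95
tcp_pos: [0.4874, 0.2891, 0.1139]
eef_rot: [0.99, 0.142, 0.005, 0.003]
contact_force: [-0.0, 0.3, 0.8]
grip_width: 0.0852
t 3.95 tcp [0.4874 0.2891 0.1139] psi 16.33 w 0.0852 F [-0.   0.3  0.8] q6 1.62
spin -0.01 dp(at target psi) [-0.35 -0.76  1.8 ]
```

```bash
python3 -m pendant '[{"dp":[-0.5,-0.5,0.7],"spin":0,"hand":1},{"dp":[0,0,0.6],"spin":0,"hand":1},{"dp":[0,0,0],"spin":0,"hand":1},{"dp":[0,0,0],"spin":0,"hand":1}]'
python3 go.py .471 .308 .06 16.4
python3 - <<'E'
from h import *
for n in("top","side"):
    c=env.capture(n)
    if n=="top": a=c["pixels"][190:265,140:215]
    else: b=c["pixels"][265:365,180:300]
a=cv2.resize(a,(400,400),interpolation=2);b=cv2.resize(b,(480,400),interpolation=2);cv2.imwrite("pics/appr.png",np.hstack([a,b])[:, :800])
E
```

```text
time: 4.45
tcp_pos: [0.4684, 0.3007, 0.0729]
eef_rot: [0.99, 0.143, 0.004, 0.003]
contact_force: [-0.4, -0.2, 0.0]
grip_width: 0.0852
t 4.45 tcp [0.4684 0.3007 0.0729] psi 16.43 w 0.0852 F [-0.4 -0.2  0. ] q6 1.65
spin 0.01 dp(at target psi) [ 0.15 -0.21  0.43]
```

View pics/appr.png

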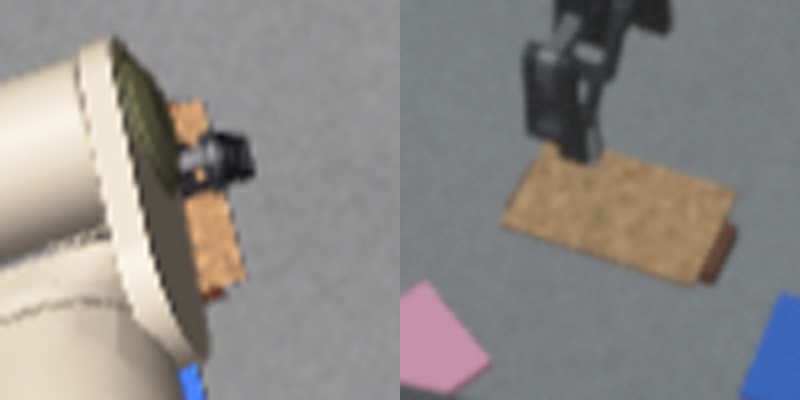

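The gripper sits above the sheet, with the fingers straddling it. Descending now.

```bash
python3 -m pendant '[{"dp":[0.15,-0.2,0.5],"spin":0,"hand":1},{"dp":[0,0,0.6],"spin":0,"hand":1},{"dp":[0,0,0.6],"spin":0,"hand":1},{"dp":[0,0,0],"spin":0,"hand":1}]'
python3 go.py .471 .308 .004 16.4
```

```text
time: 5.05
tcp_pos: [0.4727, 0.3086, 0.0194]
eef_rot: [0.99, 0.142, 0.005, 0.003]
contact_force: [0.9, -0.1, 0.1]
grip_width: 0.0854
t 5.05 tcp [0.4727 0.3086 0.0194] psi 16.38 w 0.0854 F [ 0.9 -0.1  0.1] q6 1.66
spin -0.0 dp(at target psi) [-0.06  0.    0.51]
```

```bash
python3 -m pendant '[{"dp":[-0.05,0,0.5],"spin":0,"hand":1},{"dp":[0,0,0],"spin":0,"hand":1},{"dp":[0,0,0],"spin":0,"hand":0.6},{"dp":[0,0,0],"spin":0,"hand":0.3},{"dp":[0,0,0],"spin":0,"hand":0.3},{"dp":[0,0,0],"spin":0,"hand":0.3},{"dp":[0,0,0],"spin":0,"hand":0.3}]' 25
python3 go.py .471 .308 .004 16.4
```

```text
time: 5.92
tcp_pos: [0.4725, 0.3087, 0.0052]
eef_rot: [0.99, 0.142, 0.007, 0.002]
contact_force: [1.5, 0.2, -0.5]
grip_width: 0.0256
t 5.92 tcp [0.4725 0.3087 0.0052] psi 16.38 w 0.0256 F [ 1.5  0.2 -0.5] q6 1.67
spin -0.0 dp(at target psi) [-0.06  0.01  0.04]
```

```bash
python3 - <<'E'
from h import *
c=env.capture("side");b=c["pixels"][265:355,180:290]
cv2.imwrite("pics/grip1.png",cv2.resize(b,None,fx=6,fy=6,interpolation=2))
E
```

```text
(no output)
```

View pics/grip1.png

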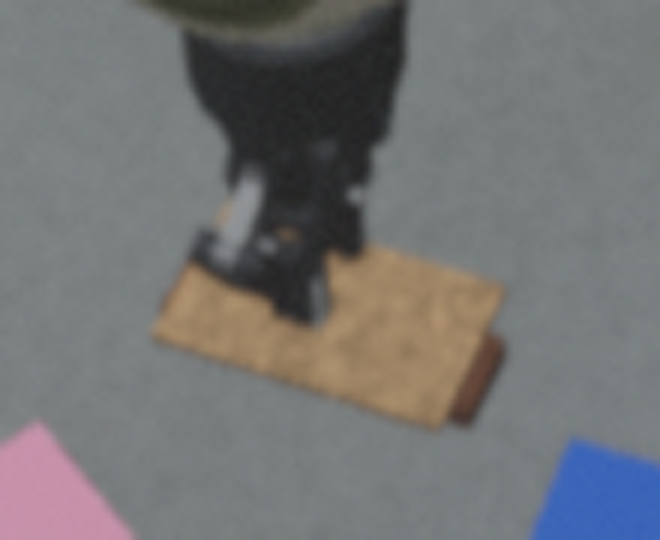

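```bash
python3 - <<'E'
from h import *
c=env.capture("side");s=env.state();p=s["tcp_pos"];t=np.radians(16.4);y=np.array([np.sin(t),-np.cos(t),0])
f=lambda q:((proj(c,q)-[180,265])*6).round(0)
for dz in(0,.007,.015,.025):
    print(dz,f(p+[0,0,dz]),f(p-y*.013+[0,0,dz]),f(p+y*.013+[0,0,dz]))
from fit import box
print([f(q) for q in box((.471,.308,.2865),(.118,.066,.006),.014)])
E
```

```text
0 [326. 328.] [312. 355.] [341. 301.]
0.007 [325. 317.] [311. 345.] [339. 291.]
0.015 [324. 305.] [309. 332.] [338. 278.]
0.025 [322. 289.] [307. 317.] [336. 263.]
[array([505., 292.]), array([505., 283.]), array([438., 433.]), array([438., 424.]), array([228., 206.]), array([226., 196.]), array([150., 339.]), array([148., 330.])]
```

The tip is at about (312,325), so with this opening the tips stand roughly 18 mm behind the TCP, and they closed just above the sheet. The sheet hasn't moved. I'll reopen, go lower and grip again.

```bash
python3 -m pendant '[{"dp":[0,0,-0.7],"spin":0,"hand":0.3},{"dp":[0,0,0],"spin":0,"hand":1},{"dp":[0,0,0],"spin":0,"hand":1},{"dp":[0,0,0],"spin":0,"hand":1},{"dp":[0,0,0],"spin":0,"hand":1},{"dp":[0,0,0.5],"spin":0,"hand":1},{"dp":[0,0,0.5],"spin":0,"hand":1},{"dp":[0,0,0.2],"spin":0,"hand":1},{"dp":[0,0,0],"spin":0,"hand":1}]' 25
python3 go.py .471 .308 -.012 16.4
```

```text
time: 7.15
tcp_pos: [0.4708, 0.3078, -0.0156]
eef_rot: [0.99, 0.142, 0.004, 0.003]
contact_force: [-0.4, 0.3, 0.0]
grip_width: 0.0857
t 7.15 tcp [ 0.4708  0.3078 -0.0156] psi 16.37 w 0.0857 F [-0.4  0.3  0. ] q6 1.67
spin -0.01 dp(at target psi) [ 0.01 -0.   -0.12]
```

```bash
python3 -m pendant '[{"dp":[0,0,0],"spin":0,"hand":0.7},{"dp":[0,0,0],"spin":0,"hand":0.7},{"dp":[0,0,0],"spin":0,"hand":0.65},{"dp":[0,0,0],"spin":0,"hand":0.65}]' 25
python3 go.py .471 .308 -.012 16.4
python3 - <<'E'
from h import *
c=env.capture("side");b=c["pixels"][265:355,180:290]
cv2.imwrite("pics/grip2.png",cv2.resize(b,None,fx=6,fy=6,interpolation=2))
E
```

```text
time: 7.65
tcp_pos: [0.4715, 0.3081, -0.0146]
eef_rot: [0.99, 0.142, 0.005, 0.003]
contact_force: [0.3, -0.4, 0.5]
grip_width: 0.0556
t 7.65 tcp [ 0.4715  0.3081 -0.0146] psi 16.37 w 0.0556 F [ 0.3 -0.4  0.5] q6 1.67
spin -0.01 dp(at target psi) [-0.02 -0.   -0.09]
```

View pics/grip2.png

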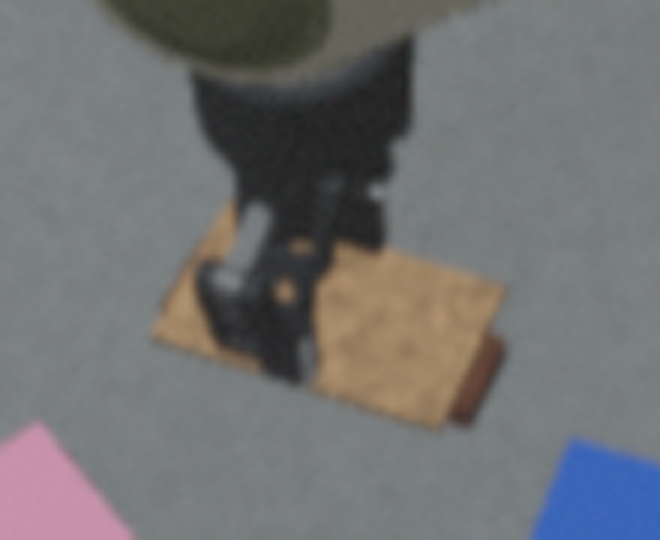

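The fingers at about (300,380) and (372,245) are still just above the sheet, which is undisturbed. I'll reopen and find the tip height by gently feeling for the table.

```bash
python3 -m pendant '[{"dp":[0,0,-0.4],"spin":0,"hand":0.65},{"dp":[0,0,0],"spin":0,"hand":1},{"dp":[0,0,0],"spin":0,"hand":1},{"dp":[0,0,0],"spin":0,"hand":1},{"dp":[0,0,0.4],"spin":0,"hand":1},{"dp":[0,0,0.1],"spin":0,"hand":1},{"dp":[0,0,0],"spin":0,"hand":1}]' 25
python3 go.py
python3 -m pendant '[{"dp":[0,0,0.15],"spin":0,"hand":1},{"dp":[0,0,0],"spin":0,"hand":1}]' ; python3 go.py
python3 -m pendant '[{"dp":[0,0,0.15],"spin":0,"hand":1},{"dp":[0,0,0],"spin":0,"hand":1}]' ; python3 go.py .471 .308 -.02 16.4
```

```text
time: 8.57
tcp_pos: [0.4713, 0.308, -0.0182]
eef_rot: [0.99, 0.142, 0.005, 0.003]
contact_force: [-0.1, 0.1, -0.8]
grip_width: 0.0855
t 8.57 tcp [ 0.4713  0.308  -0.0182] psi 16.37 w 0.0855 F [-0.1  0.1 -0.8] q6 1.67
time: 8.82
tcp_pos: [0.4713, 0.308, -0.023]
eef_rot: [0.99, 0.142, 0.005, 0.003]
contact_force: [0.2, -0.0, 0.6]
grip_width: 0.0856
t 8.82 tcp [ 0.4713  0.308  -0.023 ] psi 16.37 w 0.0856 F [ 0.2 -0.   0.6] q6 1.67
time: 9.07
tcp_pos: [0.4714, 0.308, -0.0278]
eef_rot: [0.99, 0.142, 0.005, 0.003]
contact_force: [0.4, -0.8, 0.2]
grip_width: 0.0853
t 9.07 tcp [ 0.4714  0.308  -0.0278] psi 16.38 w 0.0853 F [ 0.4 -0.8  0.2] q6 1.67
spin -0.0 dp(at target psi) [-0.01 -0.   -0.26]
```

```bash
python3 -m pendant '[{"dp":[0,0,0],"spin":0,"hand":0.8},{"dp":[0,0,0],"spin":0,"hand":0.75},{"dp":[0,0,0],"spin":0,"hand":0.72},{"dp":[0,0,0],"spin":0,"hand":0.7},{"dp":[0,0,0],"spin":0,"hand":0.7}]' 25
python3 go.py .471 .308 -.02 16.4
```

```text
time: 9.7
tcp_pos: [0.4716, 0.308, -0.0274]
eef_rot: [0.99, 0.142, 0.005, 0.003]
contact_force: [-0.7, -0.3, 0.7]
grip_width: 0.0647
t 9.7 tcp [ 0.4716  0.308  -0.0274] psi 16.37 w 0.0647 F [-0.7 -0.3  0.7] q6 1.67
spin -0.01 dp(at target psi) [-0.02 -0.   -0.25]
```

Contact at 65 mm, so the sheet is held. Lifting to check.

```bash
python3 -m pendant '[{"dp":[0,0,0],"spin":0,"hand":0.6},{"dp":[0,0,0],"spin":0,"hand":0.6},{"dp":[0,0,-0.2],"spin":0,"hand":0.6},{"dp":[0,0,-0.4],"spin":0,"hand":0.6},{"dp":[0,0,-0.5],"spin":0,"hand":0.6},{"dp":[0,0,-0.5],"spin":0,"hand":0.6},{"dp":[0,0,-0.5],"spin":0,"hand":0.6},{"dp":[0,0,-0.5],"spin":0,"hand":0.6},{"dp":[0,0,0],"spin":0,"hand":0.6}]' 25
python3 go.py .598 .0345 .06 -5.2
python3 - <<'E'
from h import *
c=env.capture("side");b=c["pixels"][235:335,180:290]
cv2.imwrite("pics/grip3.png",cv2.resize(b,None,fx=6,fy=6,interpolation=2))
E
```

```text
time: 10.82
tcp_pos: [0.4714, 0.3087, 0.0577]
eef_rot: [0.99, 0.142, 0.007, 0.002]
contact_force: [0.8, -0.2, -0.5]
grip_width: 0.0649
t 10.82 tcp [0.4714 0.3087 0.0577] psi 16.38 w 0.0649 F [ 0.8 -0.2 -0.5] q6 1.67
spin 4.32 dp(at target psi) [ 5.03  8.72 -0.08]
```

View pics/grip3.png

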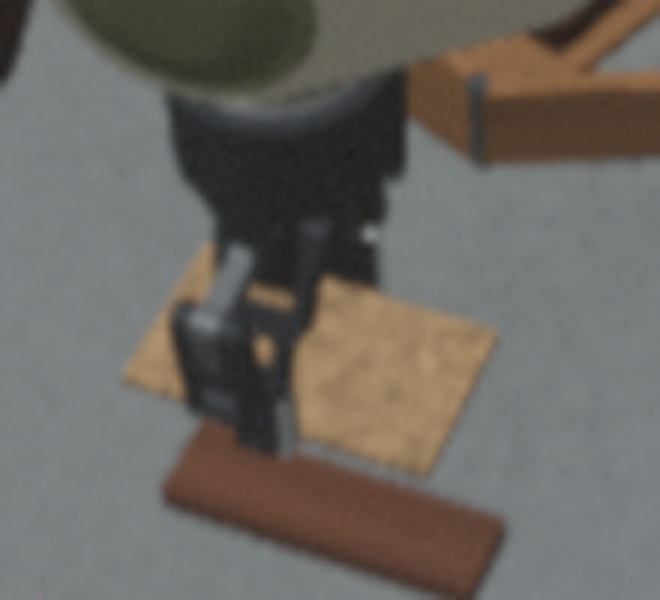

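The sheet is lifted and level in the grip, with the empty rest below it around (330,510). Carrying it to the crate.

```bash
python3 -m pendant '[{"dp":[0,0.5,0],"spin":0.5,"hand":0.6},{"dp":[0.1,0.8,0],"spin":0.6,"hand":0.6},{"dp":[0.2,0.9,0],"spin":0.6,"hand":0.6},{"dp":[0.3,0.9,0],"spin":0.6,"hand":0.6},{"dp":[0.4,0.9,0],"spin":0.6,"hand":0.6},{"dp":[0.5,0.9,0],"spin":0.6,"hand":0.6},{"dp":[0.5,0.9,0],"spin":0.6,"hand":0.6},{"dp":[0.5,0.9,0],"spin":0.2,"hand":0.6},{"dp":[0.5,0.7,0],"spin":0,"hand":0.6},{"dp":[0.3,0.3,0],"spin":0,"hand":0.6},{"dp":[0,0,0],"spin":0,"hand":0.6}]'
python3 go.py .598 .0345 .06 -5.2
```

```text
time: 12.25
tcp_pos: [0.5829, 0.0625, 0.0516]
eef_rot: [0.998, -0.062, -0.0, 0.003]
contact_force: [-0.5, -0.0, -1.0]
grip_width: 0.0647
t 12.25 tcp [0.5829 0.0625 0.0516] psi -7.06 w 0.0647 F [-0.5 -0.  -1. ] q6 1.61
spin -0.37 dp(at target psi) [ 0.59  0.88 -0.28]
```

```bash
python3 -m pendant '[{"dp":[0.5,0.75,-0.2],"spin":-0.37,"hand":0.6},{"dp":[0.05,0.05,0],"spin":0,"hand":0.6},{"dp":[0,0,0],"spin":0,"hand":0.6}]'
python3 go.py .598 .0345 .06 -5.2
python3 - <<'E'
from fit import *;import pickle
for n,r,z in(("top0",(241,171,270,213),.027),("side0",(241,209,290,246),.026)):
    c=pickle.load(open(n+".pkl","rb"));F=10
    im=cv2.resize(crop(c,r),None,fx=F,fy=F,interpolation=2)
    if n=="top0": m=(im[...,2]<140).astype(np.uint8)
    else: continue
    k,l,st,_=cv2.connectedComponentsWithStats(m);H,W=m.shape
    i=l[H//2-110,W//2]; print("lab",i,st[i]) 
    pts=np.argwhere(l==i)[:,::-1].astype(float)
    w=np.array([onz(c,r[0]+(u+.5)/F-.5,r[1]+(v+.5)/F-.5,z)[:2] for u,v in cv2.convexHull(np.float32(pts))[:,0]])
    b=cv2.minAreaRect(np.float32(w*1000));print(n,b)
    # whole dark hull incl. rim
    b2=cv2.minAreaRect(np.float32(np.array([onz(c,r[0]+(u+.5)/F-.5,r[1]+(v+.5)/F-.5,.017)[:2] for v,u in np.argwhere(m>0)[::7]])*1000));print(b2)
E
```

```text
time: 12.62
tcp_pos: [0.5948, 0.0388, 0.0569]
eef_rot: [0.999, -0.045, -0.002, 0.002]
contact_force: [-0.2, 0.1, -0.5]
grip_width: 0.0651
t 12.62 tcp [0.5948 0.0388 0.0569] psi -5.12 w 0.0651 F [-0.2  0.1 -0.5] q6 1.53
spin 0.02 dp(at target psi) [ 0.12  0.13 -0.1 ]
lab 5 [   52    73   161   287 29883]
top0 ((597.7813720703125, 35.13664245605469), (48.5676383972168, 96.63531494140625), 87.45357513427734)
((603.14697265625, 33.945945739746094), (73.93927764892578, 158.35743713378906), 80.29790496826172)
```

```bash
python3 - <<'E'
from fit import *;import pickle
for n,r,z in(("top0",(241,171,270,213),.026),("side0",(241,209,290,246),.026)):
    c=pickle.load(open(n+".pkl","rb"))
    # rectify a metric patch around plaque at its top plane, yaw 0, 0.5 mm/px
    xs=np.arange(.53,.67,.0005);ys=np.arange(-.02,.09,.0005)
    g=np.array([[proj(c,(x,y,z)) for y in ys] for x in xs],np.float32)
    im=cv2.remap(c["pixels"],g[...,0],g[...,1],cv2.INTER_CUBIC)
    for th in((110,125,140) if n=="top0" else (75,85,95)):
        m=(im[...,2]<th).astype(np.uint8);k,l,st,_=cv2.connectedComponentsWithStats(m)
        i=l[int((.598-.03-.53)/.0005),int((.035+.02)/.0005)]
        if i==0: print(n,th,"none");continue
        h=cv2.findContours((l==i).astype(np.uint8),0,2)[0][0];o=np.zeros(m.shape,np.uint8);cv2.drawContours(o,[h],-1,1,-1)
        p=np.argwhere(o)*.0005+[.53,-.02];mu=p.mean(0);w,v=np.linalg.eigh(np.cov((p-mu).T));d=v[:,1]*np.sign(v[0,1])
        print(n,th,mu.round(4),np.degrees(np.arctan2(d[1],d[0])).round(1),np.sqrt(12*w).round(4))
E
```

```text
top0 110 [0.5976 0.035 ] -3.4 [0.0432 0.0907]
top0 125 [0.5976 0.0349] -3.2 [0.0449 0.0926]
top0 140 [0.5975 0.0348] -3.2 [0.0462 0.0943]
side0 75 [0.5692 0.0356] -89.6 [0.0276 0.0393]
side0 85 [0.5699 0.0356] -88.8 [0.0316 0.0426]
side0 95 [0.5993 0.0346] -3.0 [0.0454 0.1057]
```

The lower plaque centre refines to (0.5977, 0.0348) with yaw about -3.8°. Lowering onto it: the sheet underside is TCP + 41 mm, so contact is at TCP z ≈ -0.015.

```bash
python3 -m pendant '[{"dp":[0.1,0.1,0.5],"spin":-0.27,"hand":0.6},{"dp":[0,0,0.5],"spin":0,"hand":0.6},{"dp":[0,0,0.4],"spin":0,"hand":0.6},{"dp":[0,0,0],"spin":0,"hand":0.6},{"dp":[0,0,0],"spin":0,"hand":0.6}]'
python3 go.py .5977 .0348 -.013 -3.8
```

```text
time: 13.25
tcp_pos: [0.5958, 0.0373, 0.0104]
eef_rot: [1.0, -0.031, -0.003, 0.002]
contact_force: [0.2, -0.1, -0.0]
grip_width: 0.0653
t 13.25 tcp [0.5958 0.0373 0.0104] psi -3.59 w 0.0653 F [ 0.2 -0.1 -0. ] q6 1.51
spin 0.04 dp(at target psi) [0.07 0.08 0.78]
```

```bash
python3 -m pendant '[{"dp":[0.08,0.1,0.3],"spin":0.04,"hand":0.6},{"dp":[0,0,0.3],"spin":0,"hand":0.6},{"dp":[0,0,0],"spin":0,"hand":0.6},{"dp":[0,0,0],"spin":0,"hand":0.6}]'
python3 go.py .5977 .0348 -.013 -3.8
python3 -m pendant '[{"dp":[0.0,0.02,0.1],"spin":0,"hand":0.6},{"dp":[0,0,0],"spin":0,"hand":0.6}]'
python3 go.py .5977 .0348 -.015 -3.8
```

```text
time: 13.75
tcp_pos: [0.5984, 0.0337, -0.0083]
eef_rot: [0.999, -0.033, -0.003, 0.002]
contact_force: [-0.4, 0.2, -0.6]
grip_width: 0.0648
t 13.75 tcp [ 0.5984  0.0337 -0.0083] psi -3.82 w 0.0648 F [-0.4  0.2 -0.6] q6 1.5
spin -0.0 dp(at target psi) [-0.03 -0.04  0.16]
time: 14.0
tcp_pos: [0.5985, 0.0331, -0.0112]
eef_rot: [0.999, -0.033, -0.003, 0.002]
contact_force: [0.6, -0.1, -0.3]
grip_width: 0.0652
t 14.0 tcp [ 0.5985  0.0331 -0.0112] psi -3.81 w 0.0652 F [ 0.6 -0.1 -0.3] q6 1.5
spin -0.0 dp(at target psi) [-0.03 -0.06  0.13]
```

```bash
python3 -m pendant '[{"dp":[-0.02,-0.06,0.08],"spin":0,"hand":0.6},{"dp":[0,0,0],"spin":0,"hand":0.6}]' >/dev/null
python3 go.py .5977 .0348 -.015 -3.8
python3 -m pendant '[{"dp":[0.0,0,0.08],"spin":0,"hand":0.6},{"dp":[0,0,0],"spin":0,"hand":0.6}]' >/dev/null
python3 go.py .5977 .0348 -.015 -3.8
```

```text
t 14.25 tcp [ 0.5981  0.0351 -0.0137] psi -3.81 w 0.0652 F [-0.5 -0.3  0.6] q6 1.51
spin -0.0 dp(at target psi) [-0.01  0.01  0.04]
t 14.5 tcp [ 0.5986  0.0349 -0.0152] psi -3.79 w 0.065 F [-0.2  0.4  1.6] q6 1.51
spin 0.0 dp(at target psi) [-0.03  0.01 -0.01]
```

```bash
python3 -m pendant '[{"dp":[-0.03,0,0.06],"spin":0,"hand":0.6},{"dp":[0,0,0],"spin":0,"hand":0.6}]' >/dev/null
python3 go.py .5977 .0348 -.015 -3.8
```

```text
t 14.75 tcp [ 0.5989  0.0349 -0.0153] psi -3.77 w 0.0652 F [-0.3  0.2  0.1] q6 1.51
spin 0.01 dp(at target psi) [-0.04  0.   -0.01]
```

```bash
python3 -m pendant '[{"dp":[-0.04,0,0.1],"spin":0,"hand":0.6},{"dp":[0,0,0],"spin":0,"hand":0.6}]' >/dev/null
python3 go.py .5977 .0348 -.015 -3.8
```

```text
t 15.0 tcp [ 0.5994  0.0348 -0.0162] psi -3.75 w 0.0652 F [0.2 0.5 0.3] q6 1.51
spin 0.01 dp(at target psi) [-0.06  0.   -0.04]
```

```bash
python3 -m pendant '[{"dp":[0,0,0],"spin":0,"hand":0.8},{"dp":[0,0,0],"spin":0,"hand":0.9},{"dp":[0,0,0],"spin":0,"hand":1},{"dp":[0,0,-0.3],"spin":0,"hand":1},{"dp":[0,0,-0.6],"spin":0,"hand":1},{"dp":[0,0,-1],"spin":0,"hand":1},{"dp":[0,0,-1],"spin":0,"hand":1},{"dp":[0,0,-1],"spin":0,"hand":1},{"dp":[0,0,-1],"spin":0,"hand":1},{"dp":[-0.3,1,-1],"spin":0,"hand":1},{"dp":[-0.3,1,0],"spin":0,"hand":1},{"dp":[-0.3,1,0],"spin":0,"hand":1}]' >/dev/null
python3 go.py .49 -.361 .2 -2.5
```

```text
t 16.5 tcp [ 0.5656 -0.0528  0.1772] psi -3.55 w 0.0856 F [ 0.1 -1.5  0.7] q6 1.34
spin -0.21 dp(at target psi) [-2.07 10.37 -0.76]
```

```bash
python3 -m pendant '[{"dp":[-0.2,1,0],"spin":-0.2,"hand":1},{"dp":[-0.2,1,0],"spin":0,"hand":1},{"dp":[-0.2,1,0],"spin":0,"hand":1},{"dp":[-0.2,1,0],"spin":0,"hand":1},{"dp":[-0.2,1,0],"spin":0,"hand":1},{"dp":[-0.2,1,0],"spin":0,"hand":1},{"dp":[-0.2,1,0],"spin":0,"hand":1},{"dp":[-0.2,0.9,0.2],"spin":0,"hand":1},{"dp":[-0.1,0.8,0.2],"spin":0,"hand":1},{"dp":[0,0.6,0.2],"spin":0,"hand":1},{"dp":[0,0,0],"spin":0,"hand":1},{"dp":[0,0,0],"spin":0,"hand":1}]' >/dev/null
python3 go.py .4948 -.361 .10 -2.5
python3 - <<'E'
from fit import *;import pickle
T=env.capture("top");S=env.capture("side")
def cork(im): h=cv2.cvtColor(im,cv2.COLOR_BGR2HSV);return (h[...,1]>60)&(h[...,0]<25)&(h[...,2]>110)
a=cv2.resize(crop(T,(215,155,295,257)),None,fx=4.5,fy=4.5,interpolation=2);b=cv2.resize(crop(S,(210,185,300,257)),None,fx=4.8,fy=4.8,interpolation=2)
for im,c,o,f in((a,T,(215,155),4.5),(b,S,(210,185),4.8)):
    for z0,h,d,col in((.026,.006,(.118,.066),(0,255,0)),):
        u=np.array([proj(c,q) for q in box((.5985,.0349,np.radians(-3.8)),(*d,h),z0)])
        cv2.polylines(im,[np.int32((cv2.convexHull(np.float32(u-o))+.5)*f)],1,col,1)
H=max(a.shape[0],b.shape[0]);o=np.zeros((H,a.shape[1]+b.shape[1],3),np.uint8);o[:a.shape[0],:a.shape[1]]=a;o[:b.shape[0],a.shape[1]:]=b
cv2.imwrite("pics/sheet1.png",o);print(o.shape);pickle.dump(T,open("top1.pkl","wb"));pickle.dump(S,open("side1.pkl","wb"))
E
```

```text
t 18.0 tcp [ 0.4995 -0.3396  0.1756] psi -2.58 w 0.0856 F [-0.5  1.  -1. ] q6 0.82
spin -0.02 dp(at target psi) [-0.13  0.72  2.52]
(459, 792, 3)
```

View pics/sheet1.png

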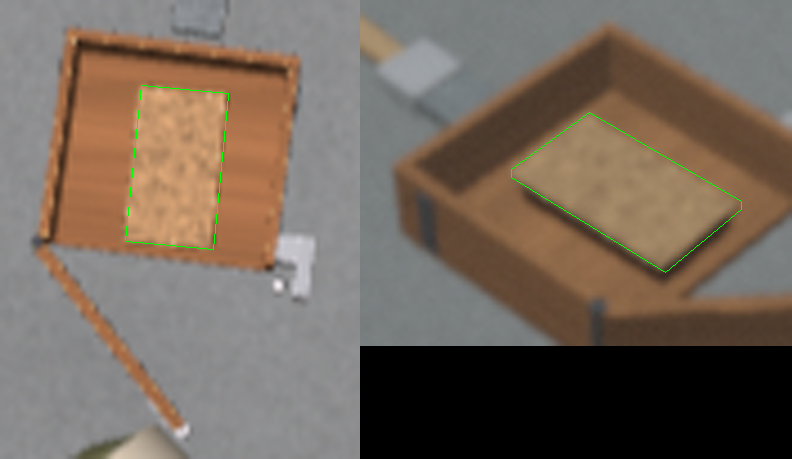

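The sheet lies flat on the lower plaque, and the drawn outline at (177,167) in the top crop and (625,190) in the side crop matches it. Next I'll refine the sloping plaque's position using its face panel.

```bash
python3 - <<'E'
from fit import *;import pickle
c=pickle.load(open("top0.pkl","rb"));t=np.radians(32)
p0=np.array([.49,-.361,.054])+.018*np.array([np.sin(t),0,np.cos(t)])
us=np.arange(-.06,.06,.0005);vs=np.arange(-.04,.04,.0005)
g=np.array([[proj(c,p0+u*np.array([np.cos(t),0,-np.sin(t)])+[0,v,0]) for v in vs] for u in us],np.float32)
im=cv2.remap(c["pixels"],g[...,0],g[...,1],cv2.INTER_CUBIC)
for th in(75,90,105):
    m=(im[...,2]<th).astype(np.uint8);k,l,st,_=cv2.connectedComponentsWithStats(m);i=l[int((.028+.06)/.0005),int((.04+.0)/.0005)]
    if not i: i=l[int((.04+.06)/.0005),int(.04/.0005)]
    if not i: print("none");continue
    h=max(cv2.findContours((l==i).astype(np.uint8),0,2)[0],key=cv2.contourArea);o=np.zeros(m.shape,np.uint8);cv2.drawContours(o,[h],-1,1,-1)
    p=np.argwhere(o)*.0005+[-.06,-.04];mu=p.mean(0);w,v=np.linalg.eigh(np.cov((p-mu).T));d=v[:,1]*np.sign(v[0,1])
    print(th,mu.round(4),np.degrees(np.arctan2(d[1],d[0])).round(1),np.sqrt(12*w).round(4))
E
python3 -m pendant '[{"dp":[-0.1,0.7,0.6],"spin":0,"hand":1},{"dp":[0,0,0.8],"spin":0,"hand":1},{"dp":[0,0,0.5],"spin":0,"hand":1},{"dp":[0,0,0],"spin":0,"hand":1}]' >/dev/null
python3 go.py .4948 -.361 .06 -2.5
```

```text
75 [ 0.0257 -0.0067] 35.2 [0.037  0.0566]
90 [-0.0008 -0.0023] -2.2 [0.0428 0.0894]
105 [-0.0008 -0.0024] -2.3 [0.0442 0.0913]
t 18.6 tcp [ 0.4965 -0.3635  0.1147] psi -2.5 w 0.0853 F [ 0.1  0.3 -0.1] q6 0.79
spin -0.0 dp(at target psi) [-0.06 -0.08  1.82]
```

```bash
python3 -m pendant '[{"dp":[-0.08,0,0.7],"spin":0,"hand":1},{"dp":[0,0,0.7],"spin":0,"hand":1},{"dp":[0,0,0.5],"spin":0,"hand":1},{"dp":[0,0,0],"spin":0,"hand":1},{"dp":[0,0,0],"spin":0,"hand":1}]' >/dev/null
python3 go.py .494 -.3633 .030 -2.5
```

```text
t 19.23 tcp [ 0.497  -0.3666  0.0592] psi -2.48 w 0.0854 F [-0.6  0.9  0.2] q6 0.78
spin 0.0 dp(at target psi) [-0.1  -0.1   0.97]
```

```bash
python3 -m pendant '[{"dp":[-0.12,-0.12,0.4],"spin":0,"hand":1},{"dp":[0,0,0.4],"spin":0,"hand":1},{"dp":[0,0,0.1],"spin":0,"hand":1},{"dp":[0,0,0],"spin":0,"hand":1}]' >/dev/null
python3 go.py .494 -.3633 .030 -2.5
```

```text
t 19.73 tcp [ 0.4944 -0.3634  0.031 ] psi -2.47 w 0.0855 F [-0.8 -0.4  0.8] q6 0.78
spin 0.01 dp(at target psi) [-0.01 -0.    0.03]
```

```bash
python3 -m pendant '[{"dp":[0,0,0.22],"spin":0,"hand":1},{"dp":[0,0,0],"spin":0,"hand":0.85},{"dp":[0,0,0],"spin":0,"hand":0.75},{"dp":[0,0,0],"spin":0,"hand":0.7},{"dp":[0,0,0],"spin":0,"hand":0.6},{"dp":[0,0,0],"spin":0,"hand":0.55},{"dp":[0,0,0],"spin":0,"hand":0.55}]' 25 >/dev/null
python3 go.py .494 -.3633 .024 -2.5
```

```text
t 20.6 tcp [ 0.4949 -0.3642  0.0249] psi -2.47 w 0.0595 F [-0.5 -0.7  0.2] q6 0.78
spin 0.01 dp(at target psi) [-0.03 -0.03  0.03]
```

```bash
python3 -m pendant '[{"dp":[0,0,-0.2],"spin":0,"hand":0.5},{"dp":[0,0,-0.4],"spin":0,"hand":0.5},{"dp":[0,0,-0.6],"spin":0,"hand":0.5},{"dp":[0,0,-0.8],"spin":0,"hand":0.5},{"dp":[0,0,-0.9],"spin":0,"hand":0.5},{"dp":[0,0,-0.9],"spin":0,"hand":0.5},{"dp":[0,0,-0.6],"spin":0,"hand":0.5},{"dp":[0,0,0],"spin":0,"hand":0.5},{"dp":[0,0,0],"spin":0,"hand":0.5}]' 30 >/dev/null
python3 go.py
python3 - <<'E'
from fit import *;import pickle
s=env.state();p=s["tcp_pos"];S=env.capture("side");T=env.capture("top");pickle.dump(S,open("side2.pkl","wb"))
f=6;r=(325,100,425,200);a=cv2.resize(crop(S,r),None,fx=f,fy=f,interpolation=2)
t=np.radians(32);dz=p[2]-.0249
u=np.array([proj(S,q) for q in box((.489,-.3638,np.radians(-2.5)),(.11,.06,.018),.0535+dz,t)])
cv2.polylines(a,[np.int32((cv2.convexHull(np.float32(u-r[:2]))+.5)*f)],1,(0,255,0),1)
cv2.imwrite("pics/lift.png",a)
E
```

```text
t 21.73 tcp [ 0.4906 -0.3604  0.1679] psi -2.46 w 0.0592 F [-0.1 -0.4 -1.7] q6 0.78
```

View pics/lift.png

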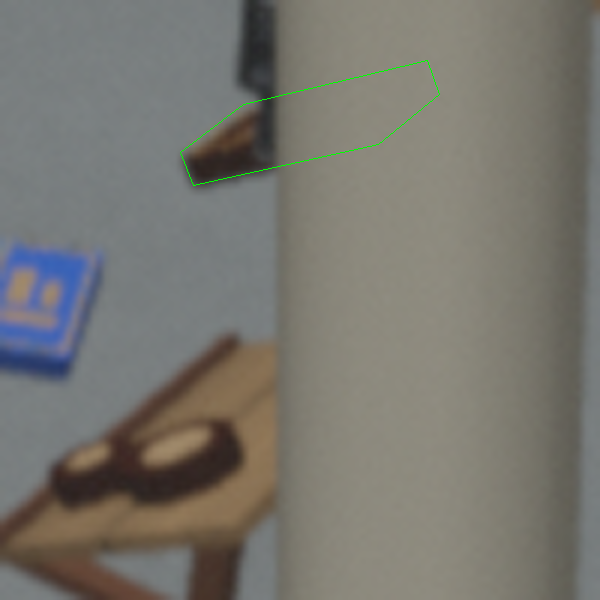

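The plaque is lifted, still at 32°, and the drawn outline at (180-440, 60-185) fits what is visible of it. The gourd hasn't moved. Before packing I'll level the plaque in the grip by easing its low end onto clear table near (0.42, -0.10).

```bash
python3 -m pendant '[{"dp":[0,-0.6,0],"spin":0,"hand":0.5},{"dp":[-0.2,-0.9,0],"spin":0,"hand":0.5},{"dp":[-0.3,-1,0],"spin":0,"hand":0.5},{"dp":[-0.3,-1,0],"spin":0,"hand":0.5},{"dp":[-0.3,-1,0],"spin":0,"hand":0.5},{"dp":[-0.3,-1,0],"spin":0,"hand":0.5},{"dp":[-0.3,-1,0],"spin":0.1,"hand":0.5},{"dp":[-0.2,-0.9,0.4],"spin":0.1,"hand":0.5},{"dp":[-0.1,-0.7,0.8],"spin":0,"hand":0.5},{"dp":[0,-0.3,0.9],"spin":0,"hand":0.5},{"dp":[0,0,0.9],"spin":0,"hand":0.5},{"dp":[0,0,0],"spin":0,"hand":0.5}]' >/dev/null
python3 go.py .42 -.10 .01 -3.8
```

```text
t 23.32 tcp [ 0.4379 -0.086   0.0634] psi -3.17 w 0.0594 F [-0.7 -0.1 -1.5] q6 1.17
spin 0.13 dp(at target psi) [-0.56  0.5   1.78]
```

```bash
python3 -m pendant '[{"dp":[-0.4,0.4,0.6],"spin":0.12,"hand":0.5},{"dp":[0,0,0.6],"spin":0,"hand":0.5},{"dp":[0,0,0.5],"spin":0,"hand":0.5},{"dp":[0,0,0],"spin":0,"hand":0.5}]' 20 >/dev/null
python3 go.py .42 -.10 .00 -3.8
```

```text
t 23.82 tcp [ 0.4278 -0.098   0.0151] psi -3.75 w 0.059 F [ 0.1  0.5 -1.4] q6 1.15
spin 0.01 dp(at target psi) [-0.26  0.08  0.5 ]
```

```bash
python3 -m pendant '[{"dp":[0,0,0.4],"spin":0,"hand":0.5},{"dp":[0,0,0.1],"spin":0,"hand":0.5},{"dp":[-0.08,0,0.15],"spin":0,"hand":0.5},{"dp":[-0.08,0,0.15],"spin":0,"hand":0.5}]' 20 >/dev/null
python3 go.py
python3 -m pendant '[{"dp":[-0.08,0,0.2],"spin":0,"hand":0.5},{"dp":[-0.06,0,0.2],"spin":0,"hand":0.5},{"dp":[0,0,0],"spin":0,"hand":0.5}]' 20 >/dev/null
python3 go.py
```

```text
t 24.32 tcp [ 0.4248 -0.0986 -0.0075] psi -3.7 w 0.059 F [-5.7  1.   9.4] q6 1.14
t 24.7 tcp [ 0.421  -0.0989 -0.0189] psi -3.7 w 0.059 F [-1.1  0.3  0.1] q6 1.14
```

```bash
python3 -m pendant '[{"dp":[-0.03,0,0.2],"spin":0,"hand":0.5},{"dp":[0,0,0],"spin":0,"hand":0.5}]' 20 >/dev/null
python3 go.py
python3 -m pendant '[{"dp":[-0.02,0,0.15],"spin":0,"hand":0.5},{"dp":[0,0,0],"spin":0,"hand":0.5}]' 20 >/dev/null
python3 go.py
```

```text
t 24.95 tcp [ 0.4206 -0.0992 -0.0245] psi -3.69 w 0.0587 F [-0.7  0.3  0.5] q6 1.14
t 25.2 tcp [ 0.4204 -0.0993 -0.0289] psi -3.69 w 0.059 F [-1.8 -0.1  3.2] q6 1.13
```

```bash
python3 -m pendant '[{"dp":[0,0,0.12],"spin":0,"hand":0.5},{"dp":[0,0,0],"spin":0,"hand":0.5}]' 20 >/dev/null
python3 go.py
python3 - <<'E'
from fit import *;import pickle
S=env.capture("side");T=env.capture("top");p=env.state()["tcp_pos"]
m=lambda c,q:proj(c,q)
f=5;o=np.zeros((500,800,3),np.uint8)
for c,x0 in((T,0),(S,400)):
    u0=np.int32(proj(c,[p[0],p[1],.02]));r=(u0[0]-40,u0[1]-50,u0[0]+40,u0[1]+50)
    a=cv2.resize(crop(c,r),(400,500),interpolation=2)
    u=np.array([proj(c,q) for q in box((p[0],p[1],np.radians(-3.7)),(.11,.06,.018),0)])
    cv2.polylines(a,[np.int32((cv2.convexHull(np.float32(u-r[:2]))+.5)*f)],1,(0,255,0),1);o[:,x0:x0+400]=a
cv2.imwrite("pics/level.png",o)
E
```

```text
t 25.45 tcp [ 0.4206 -0.0995 -0.0325] psi -3.68 w 0.0592 F [-2.2  0.5  6.1] q6 1.13
```

```bash
python3 -m pendant '[{"dp":[0,0,0.1],"spin":0,"hand":0.5},{"dp":[0,0,0],"spin":0,"hand":0.5}]' 20 >/dev/null
python3 go.py
```

```text
t 25.8 tcp [ 0.4215 -0.0997 -0.0338] psi -3.67 w 0.0594 F [-0.6  0.4 -0. ] q6 1.13
```

View pics/level.png

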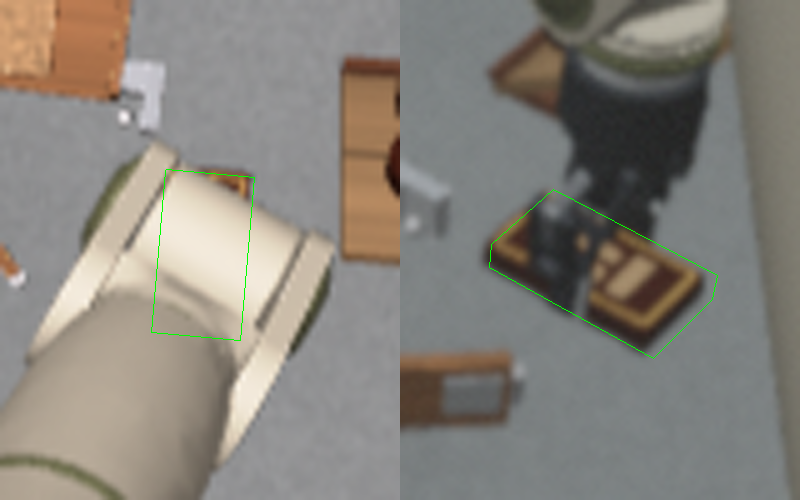

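The plaque lies flat on the table under the gripper, in the right half of the picture around (600,270). It sits about 3-4 mm further in +x than the TCP-centred outline. I'll let go, back off for a clear measurement and regrasp it level. That was my twelfth picture, so later checks will be numeric.

```bash
python3 -m pendant '[{"dp":[0,0,-0.05],"spin":0,"hand":0.75},{"dp":[0,0,0],"spin":0,"hand":0.9},{"dp":[0,0,0],"spin":0,"hand":1},{"dp":[0,0,-0.5],"spin":0,"hand":1},{"dp":[0,0,-1],"spin":0,"hand":1},{"dp":[0,0,-1],"spin":0,"hand":1},{"dp":[0,0,-1],"spin":0,"hand":1},{"dp":[0,0,-1],"spin":0,"hand":1},{"dp":[0,0,-1],"spin":0,"hand":1},{"dp":[0,0,0],"spin":0,"hand":1}]' >/dev/null
python3 go.py
cat > m.py <<'E'
from fit import *
def sidefit(c,p0,z,ths,dims=(.11,.06,.018)):
    u0=np.int32(proj(c,[p0[0],p0[1],z+.01]));r=(u0[0]-40,u0[1]-26,u0[0]+40,u0[1]+30)
    im=crop(c,r)
    for th in ths:
        lab=cv2.cvtColor(im,cv2.COLOR_BGR2LAB).astype(float);h=cv2.cvtColor(im,cv2.COLOR_BGR2HSV)
        m=((h[...,1]>th)|(im[...,2]<60)).astype(np.uint8)   # not grey table
        n,l,st,_=cv2.connectedComponentsWithStats(m)
        uc=proj(c,[p0[0],p0[1],z+.018])-r[:2];i=l[int(uc[1]),int(uc[0])]
        if i==0:i=1+np.argmax(st[1:,4])
        hh=cv2.convexHull(np.argwhere(l==i)[:,::-1]);o=np.zeros(m.shape,np.uint8);cv2.fillConvexPoly(o,hh,1)
        p,e=fit([(c,r,o.astype(float))],dims,z,p0);print(th,p.round(4),np.degrees(p[2]).round(1),round(e,1),o.sum(),render(c,box(p,dims,z),r).sum().round(0))
E
python3 - <<'E'
from m import *
c=env.capture("side");sidefit(c,(.424,-.1,-.065),0,(60,80,100,120))
E
```

```text
t 27.05 tcp [ 0.4139 -0.0953  0.136 ] psi -3.69 w 0.0854 F [-0.6  0.  -0.8] q6 1.13
60 [ 0.428  -0.1012 -0.0592] -3.4 71.9 707 798.0
80 [ 0.4282 -0.0995 -0.0681] -3.9 85.7 694 799.0
100 [ 0.4286 -0.1007 -0.076 ] -4.4 99.4 681 799.0
120 [ 0.4279 -0.0997 -0.0685] -3.9 134.9 645 799.0
```

```bash
python3 go.py .428 -.1 .0 -3.8
python3 -m pendant '[{"dp":[0.4,0.1,0.8],"spin":0,"hand":1},{"dp":[0,0,1],"spin":0,"hand":1},{"dp":[0,0,1],"spin":0,"hand":1},{"dp":[0,0,1],"spin":0,"hand":1},{"dp":[0,0,0.6],"spin":0,"hand":1},{"dp":[0,0,0],"spin":0,"hand":1},{"dp":[0,0,0],"spin":0,"hand":1}]' >/dev/null
python3 go.py .428 -.1 -.032 -3.8
```

```text
t 27.1 tcp [ 0.4132 -0.0949  0.1347] psi -3.69 w 0.0851 F [ 0.3 -0.2 -0.3] q6 1.13
spin 0.02 dp(at target psi) [0.5  0.14 4.49]
t 27.98 tcp [ 0.4261 -0.0997 -0.0065] psi -3.72 w 0.0853 F [ 1.3 -0.2  0.2] q6 1.14
spin 0.02 dp(at target psi) [0.06 0.01 0.85]
```

```bash
python3 -m pendant '[{"dp":[0.06,0,0.4],"spin":0,"hand":1},{"dp":[0,0,0.4],"spin":0,"hand":1},{"dp":[0,0,0],"spin":0,"hand":0.9},{"dp":[0,0,0],"spin":0,"hand":0.75},{"dp":[0,0,0],"spin":0,"hand":0.65},{"dp":[0,0,0],"spin":0,"hand":0.55},{"dp":[0,0,0],"spin":0,"hand":0.5},{"dp":[0,0,0],"spin":0,"hand":0.5}]' 40 >/dev/null
python3 go.py .428 -.1 -.032 -3.8
```

```text
t 28.98 tcp [ 0.4293 -0.1005 -0.0308] psi -3.71 w 0.0594 F [-0.7  0.2 -1.1] q6 1.14
spin 0.02 dp(at target psi) [-0.04 -0.02  0.04]
```

```bash
python3 -m pendant '[{"dp":[0,0,-0.3],"spin":0,"hand":0.5},{"dp":[0,0,-0.7],"spin":0,"hand":0.5},{"dp":[0,0,-1],"spin":0,"hand":0.5},{"dp":[0,0,-1],"spin":0,"hand":0.5},{"dp":[0.4,-0.3,-0.7],"spin":0,"hand":0.5},{"dp":[0.8,-0.7,0],"spin":0,"hand":0.5},{"dp":[0.9,-0.7,0],"spin":0,"hand":0.5},{"dp":[0.9,-0.7,0],"spin":0,"hand":0.5},{"dp":[0.9,-0.7,0],"spin":0,"hand":0.5},{"dp":[0.8,-0.7,0],"spin":0,"hand":0.5},{"dp":[0.4,-0.4,0],"spin":0,"hand":0.5},{"dp":[0,0,0],"spin":0,"hand":0.5}]' >/dev/null
python3 go.py .599 .0349 .03 -3.8
```

```text
t 30.48 tcp [0.5911 0.0213 0.0931] psi -3.77 w 0.0592 F [-1.   0.1 -1.9] q6 1.49
spin 0.01 dp(at target psi) [ 0.23 -0.47  2.1 ]
```

```bash
python3 -m pendant '[{"dp":[0.2,-0.45,0.4],"spin":0,"hand":0.5},{"dp":[0,0,0.6],"spin":0,"hand":0.5},{"dp":[0,0,0.5],"spin":0,"hand":0.5},{"dp":[0,0,0.3],"spin":0,"hand":0.5},{"dp":[0,0,0],"spin":0,"hand":0.5},{"dp":[0,0,0],"spin":0,"hand":0.5}]' >/dev/null
python3 go.py .599 .0349 .004 -3.8
```

```text
t 31.23 tcp [0.5989 0.0339 0.0363] psi -3.86 w 0.0591 F [-0.3  0.2 -2.2] q6 1.52
spin -0.01 dp(at target psi) [ 0.   -0.03  1.08]
```

```bash
python3 -m pendant '[{"dp":[0,-0.03,0.5],"spin":0,"hand":0.5},{"dp":[0,0,0.4],"spin":0,"hand":0.5},{"dp":[0,0,0],"spin":0,"hand":0.5},{"dp":[0,0,0],"spin":0,"hand":0.5}]' >/dev/null
python3 go.py .599 .0349 .001 -3.8
```

```text
t 31.73 tcp [0.6    0.0342 0.0078] psi -3.88 w 0.0587 F [ 0.8 -0.6 -1.1] q6 1.52
spin -0.02 dp(at target psi) [-0.04 -0.02  0.23]
```

```bash
python3 -m pendant '[{"dp":[-0.04,-0.02,0.13],"spin":0,"hand":0.5},{"dp":[0,0,0],"spin":0,"hand":0.5}]' >/dev/null
python3 go.py .599 .0349 .001 -3.8
python3 -m pendant '[{"dp":[0,0,0.08],"spin":0,"hand":0.5},{"dp":[0,0,0],"spin":0,"hand":0.5}]' >/dev/null
python3 go.py .599 .0349 .001 -3.8
```

```text
t 31.98 tcp [0.5991 0.0349 0.0039] psi -3.87 w 0.059 F [-0.7  0.3 -1.3] q6 1.52
spin -0.01 dp(at target psi) [-0.  -0.   0.1]
t 32.23 tcp [0.5994 0.0349 0.0016] psi -3.87 w 0.0589 F [-0.1 -0.  -1. ] q6 1.52
spin -0.01 dp(at target psi) [-0.01 -0.    0.02]
```

```bash
python3 -m pendant '[{"dp":[0,0,0.06],"spin":0,"hand":0.5},{"dp":[0,0,0],"spin":0,"hand":0.5}]' >/dev/null
python3 go.py .599 .0349 .001 -3.8
python3 -m pendant '[{"dp":[0,0,0.06],"spin":0,"hand":0.5},{"dp":[0,0,0],"spin":0,"hand":0.5}]' >/dev/null
python3 go.py .599 .0349 .001 -3.8
```

```text
t 32.48 tcp [0.5998 0.0348 0.0014] psi -3.87 w 0.0586 F [-0.4  0.6 -1.9] q6 1.52
spin -0.01 dp(at target psi) [-0.03 -0.    0.01]
t 32.73 tcp [0.6001 0.0348 0.0013] psi -3.87 w 0.0592 F [-0.7  0.8 -0.5] q6 1.52
spin -0.01 dp(at target psi) [-0.04 -0.    0.01]
```

```bash
python3 -m pendant '[{"dp":[-0.08,0,0.1],"spin":0,"hand":0.5},{"dp":[0,0,0],"spin":0,"hand":0.5}]' >/dev/null
python3 go.py .599 .0349 .001 -3.8
python3 -m pendant '[{"dp":[-0.03,0,0.1],"spin":0,"hand":0.5},{"dp":[0,0,0],"spin":0,"hand":0.5}]' >/dev/null
python3 go.py .599 .0349 .001 -3.8
```

```text
t 32.98 tcp [0.6007 0.0348 0.0015] psi -3.89 w 0.059 F [-1.3  0.4  0.6] q6 1.52
spin -0.02 dp(at target psi) [-0.06 -0.    0.02]
t 33.23 tcp [0.6012 0.0347 0.0014] psi -3.89 w 0.0589 F [-1.3  0.8  2.1] q6 1.52
spin -0.02 dp(at target psi) [-0.07 -0.    0.01]
```

```bash
python3 -m pendant '[{"dp":[-0.1,0,-0.18],"spin":0,"hand":0.5},{"dp":[0,0,0],"spin":0,"hand":0.5},{"dp":[0,0,0],"spin":0,"hand":0.5}]' >/dev/null
python3 go.py .599 .0349 .001 -3.8
```

```text
t 33.6 tcp [0.5971 0.0351 0.0056] psi -3.89 w 0.0591 F [-0.2  0.9 -0.7] q6 1.52
spin -0.02 dp(at target psi) [0.06 0.   0.15]
```

```bash
python3 -m pendant '[{"dp":[0.03,0,0.17],"spin":0,"hand":0.5},{"dp":[0,0,0],"spin":0,"hand":0.5},{"dp":[0,0,0.03],"spin":0,"hand":0.5}]' >/dev/null
python3 go.py .599 .0349 .001 -3.8
```

```text
t 33.98 tcp [0.5988 0.0348 0.0007] psi -3.88 w 0.059 F [-8.5  0.3 18.1] q6 1.52
spin -0.02 dp(at target psi) [ 0.01 -0.   -0.01]
```

```bash
python3 -m pendant '[{"dp":[0,0,-0.03],"spin":0,"hand":0.5},{"dp":[0,0,0],"spin":0,"hand":0.5}]' >/dev/null; python3 go.py
python3 -m pendant '[{"dp":[0,0,0],"spin":0,"hand":0.75},{"dp":[0,0,0],"spin":0,"hand":0.85},{"dp":[0,0,0],"spin":0,"hand":0.95},{"dp":[0,0,-0.4],"spin":0,"hand":1},{"dp":[0,0,-1],"spin":0,"hand":1},{"dp":[0,0,-1],"spin":0,"hand":1},{"dp":[0,0,-1],"spin":0,"hand":1},{"dp":[0,0,-1],"spin":0,"hand":1},{"dp":[-0.8,0.8,-0.5],"spin":0,"hand":0.5},{"dp":[-1,1,0],"spin":0,"hand":0},{"dp":[-1,1,0],"spin":0,"hand":0},{"dp":[-1,1,0],"spin":0,"hand":0}]' >/dev/null
python3 go.py .42 -.1 .15 -3.8
```

```text
t 34.23 tcp [0.5986 0.0348 0.001 ] psi -3.88 w 0.0589 F [ 0.   0.7 -0.7] q6 1.52
t 35.73 tcp [ 0.4692 -0.0699  0.156 ] psi -3.67 w 0.0124 F [ 1.5 -1.   0. ] q6 1.24
spin 0.03 dp(at target psi) [-1.57  1.11  0.2 ]
```

```bash
python3 -m pendant '[{"dp":[-1,1,0],"spin":0,"hand":0},{"dp":[-0.7,0.3,0],"spin":0,"hand":0},{"dp":[0,0,0],"spin":0,"hand":0}]' >/dev/null; python3 go.py
python3 - <<'E'
from fit import *;import pickle
c0=pickle.load(open("top0.pkl","rb"))
print("hinge",onz(c0,224,209,.055).round(4),"edge",onz(c0,255.4,250.6,.055).round(4),"front-right corner",onz(c0,275,214.5,.055).round(4),"housing px334/5",onz(c0,218+334/5,155+330/5,.051).round(4),onz(c0,218+295/5,155+317/5,.05).round(4))
T=env.capture("top");S=env.capture("side");pickle.dump(T,open("top3.pkl","wb"));pickle.dump(S,open("side3.pkl","wb"))
z=.050
for n,c,ths in(("top",T,(100,115,130)),("side",S,(70,80,90,100))):
    xs=np.arange(.53,.67,.0005);ys=np.arange(-.02,.09,.0005)
    g=np.array([[proj(c,(x,y,z)) for y in ys] for x in xs],np.float32)
    im=cv2.remap(c["pixels"],g[...,0],g[...,1],cv2.INTER_CUBIC)
    for th in ths:
        m=(im[...,2]<th).astype(np.uint8);k,l,st,_=cv2.connectedComponentsWithStats(m)
        best=1+np.argmax(st[1:,4]);i=best
        h=max(cv2.findContours((l==i).astype(np.uint8),0,2)[0],key=cv2.contourArea);o=np.zeros(m.shape,np.uint8);cv2.drawContours(o,[h],-1,1,-1)
        p=np.argwhere(o)*.0005+[.53,-.02];mu=p.mean(0);w,v=np.linalg.eigh(np.cov((p-mu).T));d=v[:,1]*np.sign(v[0,1])
        print(n,th,mu.round(4),np.degrees(np.arctan2(d[1],d[0])).round(1),np.sqrt(12*w).round(4))
for q in("upper_plaque","sheet","gourd_plaque","gate_edge"):
    for r in env.look_for(T,q)[:2]:
        e=np.array(r["extent"])*[560,420,560,420];print(q,round(r["conf"],2),e.round(0),onz(T,(e[0]+e[2])/2,(e[1]+e[3])/2,.05).round(3))
# cork border: side view, cork pixels at z=.032
def corkm(im): h=cv2.cvtColor(im,cv2.COLOR_BGR2HSV);return (h[...,1]<120)&(h[...,0]<25)&(h[...,2]>120)
E
```

```text
t 36.1 tcp [ 0.4133 -0.1079  0.1566] psi -3.84 w -0.0 F [ 0.9 -0.3 -0.9] q6 1.1
hinge [0.5338 0.131  0.055 ] edge [0.399  0.0225 0.055 ] front-right corner [ 0.5199 -0.0388  0.055 ] housing px334/5 [ 0.4995 -0.0719  0.051 ] [ 0.5076 -0.0458  0.05  ]
top 100 [0.5977 0.0341] -3.3 [0.0443 0.1129]
top 115 [0.5922 0.0377] -3.7 [0.0439 0.0917]
top 130 [0.5922 0.0376] -3.8 [0.0454 0.0934]
side 70 [0.5652 0.0637] 13.3 [0.0447 0.1232]
side 80 [0.5672 0.0643] 12.4 [0.0461 0.1246]
side 90 [0.6604 0.0302] 87.6 [0.0189 0.1063]
side 100 [0.6186 0.0461] -18.2 [0.0921 0.1833]
upper_plaque 0.87 [364. 168. 399. 191.] [ 0.648 -0.393  0.05 ]
upper_plaque 0.8 [244. 179. 263. 215.] [0.577 0.035 0.05 ]
sheet 0.75 [108. 203. 144. 227.] [0.506 0.457 0.05 ]
gourd_plaque 0.59 [333. 212. 348. 238.] [ 0.491 -0.259  0.05 ]
gate_edge 0.69 [224. 208. 258. 252.] [0.466 0.072 0.05 ]
gate_edge 0.4 [251. 114. 269. 164.] [0.777 0.019 0.05 ]
```

```bash
python3 - <<'E'
from fit import *;import pickle
L=lambda n:pickle.load(open(n+".pkl","rb"))
V=[]
for n,r in(("top",(236,166,274,222)),("side",(232,196,302,250))):
    a,b=L(n+"1"),L(n+"3");d=np.abs(crop(a,r).astype(int)-crop(b,r)).max(2)
    o=(cv2.GaussianBlur(d.astype(np.float32),(3,3),.6)>22).astype(np.uint8)
    m=hull(cv2.morphologyEx(o,cv2.MORPH_OPEN,np.ones((2,2))));V.append((b,r,m))
    print(n);print("\n".join("".join(" .:*#"[min(4,int(x)//22)] for x in row) for row in d[::2]))
for nm,vv in(("both",V),("top",V[:1]),("side",V[1:])):
    p,e=fit(vv,(.11,.06,.018),.032,(.597,.035,-.066));print(nm,p.round(4),np.degrees(p[2]).round(1),round(e,1),[m.sum() for _,_,m in vv],[render(c,box(p,(.11,.06,.018),.032),r).sum().round() for c,r,_ in vv])
E
```

```text
top
                                      
                                      
                                      
                                      
                                      
          *:........                  
         .: .......:.::::.::          
         ..:#############:.#          
         *.*#############:.*          
         : ##########*###.*.          
         *.#*    #######*.*.          
        .:.#:... ##::#### *           
         .:#... .#.  :##:.#           
        *.*#.   :* . ##*..*           
        *.##    ##   ##*.::           
        *.##....*#:::###.#.           
       .:.#:  .....:**#* #            
       ..:#.         .#:.*            
       *.*####**#**::##:.*            
       *.##############.*:            
       : .:**##########.:.            
       :#***.:::.:....:.*             
                 .  .....             
                                      
                                      
                                      
                                      
                                      
side
[... 1498 characters left out ...]
                                 .:**:                          
                                                                      
                                                                      
                                                                      
                                                                      
                                                                      
both [ 0.5881  0.038  -0.056 ] -3.2 152.0 [np.float64(671.0), np.float64(802.0)] [np.float64(607.0), np.float64(833.0)]
top [ 0.5891  0.0337 -0.0572] -3.3 48.2 [np.float64(671.0)] [np.float64(607.0)]
side [ 0.5876  0.041  -0.0397] -2.3 26.8 [np.float64(802.0)] [np.float64(837.0)]
```

```bash
cat > cls.py <<'E'
from fit import *;import pickle,sys
L=lambda n:pickle.load(open(n+".pkl","rb"))
def rect(c,z,s=.002,x=(.52,.68),y=(-.02,.09)):
    xs=np.arange(x[1],x[0],-s);ys=np.arange(y[1],y[0],-s)
    g=np.array([[proj(c,(a,b,z)) for b in ys] for a in xs],np.float32)
    return xs,ys,cv2.cvtColor(cv2.remap(c["pixels"],g[...,0],g[...,1],cv2.INTER_CUBIC),cv2.COLOR_BGR2LAB).astype(float)
def run(n0,n1,zs):
    xs,ys,a=rect(L(n0),.032);X,Y=np.meshgrid(xs,ys,indexing="ij")
    t=np.radians(-3.8);u=(X-.5985)*np.cos(t)+(Y-.0349)*np.sin(t);v=-(X-.5985)*np.sin(t)+(Y-.0349)*np.cos(t)
    ck=a[(abs(u)<.05)&(abs(v)<.026)].mean(0);fl=a[(abs(u)<.05)&(v>.04)&(v<.05)].mean(0);print(n0,"cork",ck.round(),"floor",fl.round())
    xs,ys,b=rect(L(n1),zs)
    d=b-0;lin=((b-fl)@(ck-fl))/((ck-fl)@(ck-fl))
    for i,x in enumerate(xs):
        print(f"{x:.3f} "+"".join("#" if b[i,j,0]<85 else ("c" if lin[i,j]>.5 else ".") for j in range(len(ys))))
    print("y from",ys[0].round(3),"to",ys[-1].round(3))
E
python3 -c "
from cls import *
run('top1','top3',.032)"
```

```text
top1 cork [167. 141. 157.] floor [136. 147. 159.]
0.680 ..................###################################..
0.678 ...........................############################
0.676 .......................................################
0.674 ...................................................####
0.672 .......................................................
0.670 .......................................................
0.668 .......................................................
0.666 .......................................................
0.664 .......................................................
0.662 .......................................................
0.660 .......................................................
0.658 .............ccc..cccc..ccc............................
0.656 .............ccccccccccccccccc..ccc...ccc.ccc..........
0.654 .............cccccccccccccccc.ccccccccccccccc..........
0.652 .................ccccccccccc......ccccccccccc..........
0.650 ......................c...............ccccccc..........
0.648 ...........................................cc.......
[... 3293 characters left out ...]
40 ...........#######.........#####...#####...............
0.538 ......................#################................
0.536 .......................................................
0.534 .......................................................
0.532 .......................................................
0.530 ccc....................................................
0.528 ccccccccccccc..cc......................................
0.526 ccccccccccccccccccccccccc...cc.........................
0.524 cccccccccccccccccccccccccccccccc.ccccc.................
0.522 ccccccccccccccccccccccccccccccccccccccc..ccc......cc...
0.520 ccccccccccccccccccccccccccccccccccccccccccccccccccccc..
y from 0.09 to -0.018
```

The ascii map shows the sheet unmoved, but the upper plaque sits about 6 mm short in x and 3 mm too far in +y relative to it. I'll regrasp it and correct that.

```bash
python3 -m pendant '[{"dp":[0.6,-0.6,0],"spin":0,"hand":1},{"dp":[0.9,-0.9,0],"spin":0,"hand":1},{"dp":[0.9,-0.9,0],"spin":0,"hand":1},{"dp":[0.9,-0.9,0],"spin":0,"hand":1},{"dp":[0.9,-0.9,0],"spin":0,"hand":1},{"dp":[0.6,-0.6,0.4],"spin":0,"hand":1},{"dp":[0.3,-0.3,0.8],"spin":0,"hand":1},{"dp":[0,0,0.8],"spin":0,"hand":1},{"dp":[0,0,0.5],"spin":0,"hand":1},{"dp":[0,0,0],"spin":0,"hand":1}]' >/dev/null
python3 go.py .592 .037 .04 -3.8
```

```text
t 37.65 tcp [0.589  0.0441 0.0821] psi -3.31 w 0.0851 F [ 0.1  0.  -0.2] q6 1.52
spin 0.1 dp(at target psi) [0.12 0.23 1.4 ]
```

```bash
python3 -m pendant '[{"dp":[0.1,0.2,0.5],"spin":0.1,"hand":1},{"dp":[0,0,0.6],"spin":0,"hand":1},{"dp":[0,0,0.3],"spin":0,"hand":1},{"dp":[0,0,0],"spin":0,"hand":1},{"dp":[0,0,0],"spin":0,"hand":1}]' >/dev/null
python3 go.py .592 .037 .004 -3.8
```

```text
t 38.27 tcp [0.5951 0.036  0.0392] psi -3.89 w 0.0854 F [0.1 1.1 0.1] q6 1.52
spin -0.02 dp(at target psi) [-0.11 -0.03  1.17]
```

```bash
python3 -m pendant '[{"dp":[-0.11,-0.03,0.5],"spin":0,"hand":1},{"dp":[0,0,0.5],"spin":0,"hand":1},{"dp":[-0.02,0,0.15],"spin":0,"hand":1},{"dp":[0,0,0],"spin":0,"hand":1},{"dp":[0,0,0],"spin":0,"hand":0.85}]' >/dev/null
python3 go.py .592 .037 .003 -3.8
```

```text
t 38.9 tcp [0.5932 0.0365 0.0023] psi -3.88 w 0.073 F [-0.2  0.2 -0.3] q6 1.52
spin -0.02 dp(at target psi) [-0.04 -0.01 -0.02]
```

```bash
python3 -m pendant '[{"dp":[0,0,0],"spin":0,"hand":0.78},{"dp":[0,0,0],"spin":0,"hand":0.74},{"dp":[0,0,0],"spin":0,"hand":0.7},{"dp":[0,0,0],"spin":0,"hand":0.6},{"dp":[0,0,0],"spin":0,"hand":0.5},{"dp":[0,0,0],"spin":0,"hand":0.5}]' 30 >/dev/null
python3 go.py .599 .0338 .006 -3.8
python3 -m pendant '[{"dp":[0,0,-0.25],"spin":0,"hand":0.5},{"dp":[0,0,-0.1],"spin":0,"hand":0.5},{"dp":[0,0,0],"spin":0,"hand":0.5}]'>/dev/null; python3 go.py .599 .0338 .006 -3.8
```

```text
t 39.65 tcp [0.5938 0.0364 0.0034] psi -3.87 w 0.0592 F [ 0.3 -0.2  1.3] q6 1.52
spin -0.01 dp(at target psi) [ 0.18  0.08 -0.09]
t 40.02 tcp [0.5928 0.0368 0.0142] psi -3.87 w 0.0593 F [-0.5  0.1 -0.9] q6 1.52
spin -0.01 dp(at target psi) [0.21 0.09 0.27]
```

```bash
python3 -m pendant '[{"dp":[0.22,0.09,0],"spin":0,"hand":0.5},{"dp":[0,0,0],"spin":0,"hand":0.5},{"dp":[0,0,0],"spin":0,"hand":0.5}]'>/dev/null; python3 go.py .5998 .0342 .0034 -3.8
python3 -m pendant '[{"dp":[0,0,0.25],"spin":0,"hand":0.5},{"dp":[0,0,0],"spin":0,"hand":0.5},{"dp":[0,0,0],"spin":0,"hand":0.5}]'>/dev/null; python3 go.py .5998 .0342 .0034 -3.8
```

```text
t 40.4 tcp [0.5996 0.0334 0.0143] psi -3.88 w 0.0589 F [-0.2  0.7 -2. ] q6 1.52
spin -0.02 dp(at target psi) [ 0.01 -0.03  0.36]
t 40.77 tcp [0.5997 0.0333 0.0059] psi -3.88 w 0.0593 F [-0.8 -0.1 -1.9] q6 1.52
spin -0.02 dp(at target psi) [ 0.   -0.03  0.08]
```

```bash
python3 -m pendant '[{"dp":[0,-0.03,0.1],"spin":0,"hand":0.5},{"dp":[0,0,0],"spin":0,"hand":0.5}]'>/dev/null; python3 go.py .5998 .0342 .0034 -3.8
python3 -m pendant '[{"dp":[0,0,0.06],"spin":0,"hand":0.5},{"dp":[0,0,0],"spin":0,"hand":0.5}]'>/dev/null; python3 go.py .5998 .0342 .0034 -3.8
```

```text
t 41.02 tcp [0.6003 0.034  0.0034] psi -3.88 w 0.0591 F [-0.5 -0.3 -0.7] q6 1.52
spin -0.02 dp(at target psi) [-0.02 -0.    0.  ]
t 41.27 tcp [0.6004 0.0341 0.0036] psi -3.86 w 0.0594 F [ 0.2  0.6 -1.2] q6 1.52
spin -0.01 dp(at target psi) [-0.02 -0.    0.01]
```

```bash
python3 -m pendant '[{"dp":[-0.03,0,0.06],"spin":0,"hand":0.5},{"dp":[0,0,0],"spin":0,"hand":0.72},{"dp":[0,0,0],"spin":0,"hand":0.8}]'>/dev/null; python3 go.py
python3 -m pendant '[{"dp":[0,0,0],"spin":0,"hand":0.9},{"dp":[0,0,-0.2],"spin":0,"hand":1},{"dp":[0,0,-0.6],"spin":0,"hand":1},{"dp":[0,0,-1],"spin":0,"hand":1},{"dp":[0,0,-1],"spin":0,"hand":1},{"dp":[0,0,-1],"spin":0,"hand":1},{"dp":[-0.8,0.8,-0.5],"spin":0,"hand":0.5},{"dp":[-1,1,0],"spin":0,"hand":0},{"dp":[-1,1,0],"spin":0,"hand":0},{"dp":[-1,1,0],"spin":0,"hand":0},{"dp":[-1,1,0],"spin":0,"hand":0},{"dp":[-0.7,0.3,0],"spin":0,"hand":0}]' >/dev/null
python3 go.py
python3 - <<'E'
from cls import *
T=env.capture("top");S=env.capture("side");pickle.dump(T,open("top4.pkl","wb"));pickle.dump(S,open("side4.pkl","wb"))
def panel(n,z):
    c=L(n);xs=np.arange(.53,.67,.0005);ys=np.arange(-.02,.09,.0005)
    g=np.array([[proj(c,(x,y,z)) for y in ys] for x in xs],np.float32);im=cv2.remap(c["pixels"],g[...,0],g[...,1],cv2.INTER_CUBIC)
    for th in(115,130):
        m=(im[...,2]<th).astype(np.uint8);k,l,st,_=cv2.connectedComponentsWithStats(m);i=1+np.argmax(st[1:,4])
        h=max(cv2.findContours((l==i).astype(np.uint8),0,2)[0],key=cv2.contourArea);o=np.zeros(m.shape,np.uint8);cv2.drawContours(o,[h],-1,1,-1)
        p=np.argwhere(o)*.0005+[.53,-.02];mu=p.mean(0);w,v=np.linalg.eigh(np.cov((p-mu).T));d=v[:,1]*np.sign(v[0,1])
        print(n,th,mu.round(4),np.degrees(np.arctan2(d[1],d[0])).round(1),np.sqrt(12*w).round(4))
panel("top0",.026);panel("top3",.05);panel("top4",.05)
run('top1','top4',.032)
E
```

```text
t 41.65 tcp [0.6009 0.0341 0.0033] psi -3.85 w 0.0682 F [ 0.4 -0.1 -0.5] q6 1.52
t 43.15 tcp [ 0.415  -0.108   0.1398] psi -3.69 w 0.0001 F [ 0.8  0.3 -0.1] q6 1.09
top0 115 [0.5977 0.035 ] -3.2 [0.0438 0.0913]
top0 130 [0.5976 0.0349] -3.2 [0.0454 0.093 ]
top3 115 [0.5922 0.0377] -3.7 [0.0439 0.0917]
top3 130 [0.5922 0.0376] -3.8 [0.0454 0.0934]
top4 115 [0.5993 0.0366] -3.9 [0.0441 0.0914]
top4 130 [0.5993 0.0365] -3.9 [0.0454 0.0932]
top1 cork [167. 141. 157.] floor [136. 147. 159.]
0.680 ..................###################################..
0.678 ...........................############################
0.676 .......................................################
0.674 ...................................................####
0.672 .......................................................
0.670 .......................................................
0.668 .......................................................
0.666 .......................................................
0.664 .......................................................
0.662 .............................................
[... 3734 characters left out ...]
40 .....................cccc.cccc....cccccc...............
0.538 ..........................ccc........ccc...............
0.536 .......................................................
0.534 .......................................................
0.532 .......................................................
0.530 ccc....................................................
0.528 ccccccccccccc..cc......................................
0.526 ccccccccccccccccccccccccc...cc.........................
0.524 cccccccccccccccccccccccccccccccc.ccccc.................
0.522 ccccccccccccccccccccccccccccccccccccccc..ccc......cc...
0.520 ccccccccccccccccccccccccccccccccccccccccccccccccccccc..
y from 0.09 to -0.018
```

The plaque face is now at (0.5993, 0.0366) against (0.5977, 0.0350) for the lower one, so 1.6 mm off on each axis, with yaw within 1°. On to the gate: over the top to its outer (+y) side.

```bash
python3 go.py .398 .085 .08 -4
python3 -m pendant '[{"dp":[0,-0.8,0],"spin":0,"hand":0},{"dp":[-0.1,-1,0],"spin":0,"hand":0},{"dp":[-0.2,-1,0],"spin":0,"hand":0},{"dp":[-0.2,-1,0],"spin":0,"hand":0},{"dp":[-0.2,-1,0],"spin":0,"hand":0},{"dp":[-0.1,-1,0],"spin":0,"hand":0},{"dp":[-0.1,-0.6,0],"spin":0,"hand":0},{"dp":[0,0,0.8],"spin":0,"hand":0},{"dp":[0,0,0.8],"spin":0,"hand":0},{"dp":[0,0,0],"spin":0,"hand":0}]' >/dev/null
python3 go.py .398 .085 .005 -4
```

```text
t 43.25 tcp [ 0.4149 -0.1075  0.1398] psi -3.72 w 0.0002 F [-0.3 -0.3 -0.3] q6 1.09
spin 0.06 dp(at target psi) [-1.01 -6.36  1.99]
t 44.5 tcp [0.4123 0.0952 0.0929] psi -3.51 w -0.0001 F [0.2 0.6 1.4] q6 1.62
spin 0.1 dp(at target psi) [-0.45  0.37  2.93]
```

```bash
python3 -m pendant '[{"dp":[-0.3,0.1,0.8],"spin":0.1,"hand":0},{"dp":[0,0,0.9],"spin":0,"hand":0},{"dp":[0,0,0.8],"spin":0,"hand":0},{"dp":[0,0,0.3],"spin":0,"hand":0},{"dp":[0,0,0],"spin":0,"hand":0}]' >/dev/null
python3 go.py .4136 .0655 .005 -4
```

```text
t 45.12 tcp [0.4168 0.0914 0.0129] psi -3.98 w -0.0002 F [ 0.4 -0.5 -0.2] q6 1.63
spin 0.0 dp(at target psi) [-0.05  0.87  0.26]
```

```bash
python3 -m pendant '[{"dp":[0,0.45,0.2],"spin":0,"hand":0},{"dp":[0,0.45,0],"spin":0,"hand":0},{"dp":[0.3,0.4,0],"spin":0,"hand":0},{"dp":[0.3,0.35,0],"spin":0,"hand":0},{"dp":[0.3,0.3,0],"spin":0,"hand":0}]' >/dev/null
python3 go.py .439 .0324 .005 -4
python3 -m pendant '[{"dp":[0.35,0.3,0],"spin":0,"hand":0},{"dp":[0.4,0.25,0],"spin":0,"hand":0},{"dp":[0.4,0.2,0],"spin":0,"hand":0}]' >/dev/null
python3 go.py .475 .0079 .005 -4
```

```text
t 45.75 tcp [0.4447 0.0294 0.0161] psi -3.88 w -0.0002 F [ 0.3  1.  -0.3] q6 1.46
spin 0.02 dp(at target psi) [-0.2  -0.09  0.37]
t 46.12 tcp [0.4798 0.0028 0.0209] psi -3.9 w -0.0002 F [-1.1 -0.3 -0.8] q6 1.41
spin 0.02 dp(at target psi) [-0.17 -0.16  0.53]
```

```bash
python3 -m pendant '[{"dp":[0.2,0.05,0.3],"spin":0,"hand":0},{"dp":[0.2,0,0.2],"spin":0,"hand":0},{"dp":[0.2,0,0],"spin":0,"hand":0}]' >/dev/null
python3 go.py .5065 -.0023 .008 -4
python3 -m pendant '[{"dp":[0.15,0,0.1],"spin":0,"hand":0},{"dp":[0.15,0,0],"spin":0,"hand":0}]' >/dev/null
python3 go.py .5065 -.0023 .008 -4
```

```text
t 46.5 tcp [ 0.5003 -0.0007  0.0066] psi -3.91 w -0.0005 F [-4.  -1.2 -1.7] q6 1.41
spin 0.02 dp(at target psi) [ 0.21  0.04 -0.05]
t 46.75 tcp [ 0.5097 -0.001   0.0042] psi -3.88 w -0.0001 F [0.5 0.  0.6] q6 1.41
spin 0.02 dp(at target psi) [-0.1   0.05 -0.13]
```

```bash
python3 -m pendant '[{"dp":[0.1,0,0],"spin":0,"hand":0},{"dp":[0.1,0,0],"spin":0,"hand":0}]' >/dev/null
python3 go.py
python3 -m pendant '[{"dp":[0.1,0,0],"spin":0,"hand":0},{"dp":[0.1,0,0],"spin":0,"hand":0}]' >/dev/null
python3 go.py
```

```text
t 47.0 tcp [ 0.5106 -0.0009  0.0037] psi -3.79 w -0.0002 F [-21.7  -2.4  13.3] q6 1.42
t 47.25 tcp [ 5.099e-01 -5.000e-04  3.200e-03] psi -3.71 w 0.0002 F [-18.2  -1.8  10.4] q6 1.42
```

The gate hit a hard stop at about 20 N, after a dip in force that looks like the catch engaging. I'll retreat and check.

```bash
python3 -m pendant '[{"dp":[-0.3,0,0],"spin":0,"hand":0},{"dp":[-0.8,0,-0.2],"spin":0,"hand":0},{"dp":[-1,0,-0.8],"spin":0,"hand":0},{"dp":[-1,0.5,-1],"spin":0,"hand":0},{"dp":[-1,1,-1],"spin":0,"hand":0},{"dp":[0,1,-1],"spin":0,"hand":0},{"dp":[0,1,-1],"spin":0,"hand":0},{"dp":[0,1,0],"spin":0,"hand":0},{"dp":[0,1,0],"spin":0,"hand":0},{"dp":[0,0,0],"spin":0,"hand":0}]' >/dev/null
python3 go.py
python3 - <<'E'
from cls import *
T=env.capture("top");S=env.capture("side");pickle.dump(T,open("top5.pkl","wb"));pickle.dump(S,open("side5.pkl","wb"))
for n,c in(("top",T),("side",S)):
    for q in("gate","crate","gourd_plaque","jar","vase","brush"):
        for r in env.look_for(c,q)[:1]:
            e=np.array(r["extent"])*[560,420,560,420];print(n,q,round(r["conf"],2),e.round(0))
    a=c["pixels"].astype(int)
# gate strip: rectify at z=.055 and print wood mask near front
def wood(c,z):
    xs=np.arange(.55,.38,-.004);ys=np.arange(.15,-.09,-.004)
    g=np.array([[proj(c,(x,y,z)) for y in ys] for x in xs],np.float32);im=cv2.remap(c["pixels"],g[...,0],g[...,1],cv2.INTER_LINEAR)
    h=cv2.cvtColor(im,cv2.COLOR_BGR2HSV)
    for i,x in enumerate(xs): print(f"{x:.3f} "+"".join("w" if h[i,j,1]>90 and h[i,j,2]>60 else ("+" if h[i,j,2]>185 else ".") for j in range(len(ys))))
wood(T,.055)
def panel(c,z):
    xs=np.arange(.53,.67,.0005);ys=np.arange(-.02,.09,.0005)
    g=np.array([[proj(c,(x,y,z)) for y in ys] for x in xs],np.float32);im=cv2.remap(c["pixels"],g[...,0],g[...,1],cv2.INTER_CUBIC)
    m=(im[...,2]<120).astype(np.uint8);k,l,st,_=cv2.connectedComponentsWithStats(m);i=1+np.argmax(st[1:,4])
    h=max(cv2.findContours((l==i).astype(np.uint8),0,2)[0],key=cv2.contourArea);o=np.zeros(m.shape,np.uint8);cv2.drawContours(o,[h],-1,1,-1)
    p=np.argwhere(o)*.0005+[.53,-.02];print("panel",p.mean(0).round(4))
panel(T,.05)
E
```

```text
t 48.5 tcp [ 0.3627 -0.158   0.1539] psi -3.61 w 0.0003 F [-0.4  0.5 -0.9] q6 0.88
top gate 0.74 [223. 204. 273. 221.]
top crate 0.78 [225. 161. 285. 219.]
top gourd_plaque 0.82 [331. 212. 347. 239.]
top jar 0.55 [322. 144. 342. 157.]
top vase 0.61 [186. 124. 208. 156.]
top brush 0.69 [254. 112. 272. 161.]
side gate 0.65 [257. 216. 307. 266.]
side crate 0.93 [215. 187. 315. 263.]
side gourd_plaque 0.66 [333. 169. 364. 184.]
side jar 0.73 [274. 143. 292. 173.]
side vase 0.69 [150. 199. 189. 252.]
side brush 0.88 [201. 185. 237. 216.]
0.550 .....wwwwwwwwwwwwwwwwwwwwwwwwwwwwwwwwwwwwwwwwwwww...........
0.546 .....wwwwwwwwwwwwwwwwwwwwwwwwwwwwwwwwwwwwwwwwwww............
0.542 .....wwwwwwwwwwwwwwwwwwwwwwwwwwwwwwwwwwwwwwwwwww+++++++.....
0.538 .....wwwwwwwwwwwwwwwwwwwwwwwwwwwwwwwwwwwwwwwwwww+++++++.....
0.534 .....wwwwwwwwwwwwwwwwwwwwwwwwwwwwwwwwwwwwwwwwwww+++++++.....
0.530 .....wwwwwwwwwwwwwwwwwwwwwwwwwwwwwwwwwwwwwwwwwww.++++++.....
0.526 ........wwwwwwwwwwwwwwwwwwwwwwwwwwwwwwwwwwwwwwww....+++.....
0.522 ..................wwwwwwwwwwwwwwwwwwwwwwwwwwwww.....+++.....
0.518 ...................
[... 1641 characters left out ...]
........
0.418 ............................................................
0.414 ............................................................
0.410 ............................................................
0.406 ............................................................
0.402 ............................................................
0.398 ............................................................
0.394 ............................................................
0.390 ............................................................
0.386 ............................................................
0.382 ............................................................
panel [0.5993 0.0366]
```

```bash
python3 -c "
from station import env
print(env.close_job())"
```

```text
the job is handed in; nothing more can be done
None
```

The job is handed in at about 49 s of the 72 s. The sheet and the second plaque are packed in line, and the gate is shut and appears latched.

- **Sheet:** it went flat onto the lower plaque. My first two tries at gripping it closed just above it without moving it. The outline check then matched in both views.
- **Plaque:** I lifted it off the stand, laid it on clear table to level it in the grip, then set it on the sheet. The first setting was about 6 mm off in x and 3 mm off in y, so I regrasped it and moved it over. While setting it the first time I pressed briefly with about 18 N.
- **Gate:** I pushed it until the force dropped, as a catch would, and then to a hard stop at about 20 N. It was still shut over a second after I backed away.

**Last checks (top camera):**
- The upper plaque's face centre is (0.5993, 0.0366). The lower one, measured before packing, was (0.5977, 0.0350), so they differ by 1.6 mm on each axis and under 1° in yaw.
- The gate lies parallel to the crate front within measuring error.
- The gourd, vase, jar and brush are within a few pixels of where they started.

**What disagreed or wasn't checked:**
- The side-view fit of the plaque on its first setting was 4 to 5 mm away from the top view. I trusted the top view, because the sheet's visible rim agreed with it.
- The lower plaque could not be seen directly after it was covered.
- My 12 picture views were used up before the last placing, so the final checks are numeric only.

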